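Unlock the tube mixer and move the tube to its carrier

ROBOT

A 7-joint arm with a two-finger parallel gripper is mounted at the origin on a cart in front of the work surface, level with it; the furniture and walls round the work are solid. World frame = base frame: x ahead of the robot, y to its left, z up, the work surface at z = 0. Lengths are in m, angles in rad, forces in N, time in s.
With the tool pointing down it reaches from about 0.4 to 0.85 m from the base axis. Payload 4.5 kg.
Tool frame: the origin (TCP) lies midway between the tips of the shut fingers; the grasp point (between the pads) lies 19 mm behind it; z points along the fingers, y is the direction in which the jaws open and shut (so a half turn about z gives the same grasp; the last joint's range is limited). The gripper opens to 88 mm and grips with 3 to 60 N. Pads are 18 mm wide; open, the fingers measure 123 mm over their backs; the gripper's body (75 mm by 187 mm) begins 45 mm behind the grasp point.
Start: joints at [-1.2, 0.689, -0.195, 1.565, 0.157, 0.902, -0.215], TCP at [0.207, 0.59, 0.239] pointing down, gripper open.
Joint ranges: [-3.01, 3.01], [-0.46, 2.08], [-1.47, 1.51], [0.13, 2.56], [-1, 4.14], [0.04, 2.09], [-2.66, 2.66]. Speed limits (rad/s): [2.57, 2.57, 3.14, 3.14, 3.14, 3.14, 3.14].

INTERFACE

Orientations are given as a unit quaternion [x, y, z, w].
In Python, from plant import get_state, snapshot, finish_job, find_in gives the robot as it stands.
- The arm moves only by the shell command python3 -m creep 'ROWS' [OPENING] [FORCE]. ROWS is JSON, one flat list of numbers, 6 for each row, row after row: the shift along the tool's x, y, z in mm, then the turn, a rotation vector about the tool's x, y, z in degrees. In form: [tx, ty, tz, wx, wy, wz, tx, ty, tz, wx, wy, wz, ...]. A call has 1 to 5 rows; each row shifts and turns the pose as measured when the row begins, along the tool's axes as they then stand; what a row does not reach is not made up. A row lasts 1/12 s, in which the tool goes at most 41.7 mm and 7.16 degrees, less where a joint would pass 70% of its speed; a pose out of reach is approached as far as the arm can. A call is refused whole if a number of a shift passes 41.7 or a number of a turn 7.16, either way. A call with a gripper value outside its range is refused whole. OPENING is the finger opening in mm, from 0 to 88.1, set as the call begins (- or left out, the last holds). The fingers move at their own pace and stop on an object; FORCE is the grip in N (left out, the last holds). Time passes only in rows, so rows that do not move let the fingers close. It gives the time, the measured TCP pose, the force and the opening at its end, in the units of the state.
- get_state(): the state, without advancing time (a new reading comes with each control period).
- snapshot(name): name is "scene" or "top" or "wrist"; returns a dict with "color" (384x512x3 uint8, red, green, blue), "intrinsics" (3x3 intrinsics, pixels), "dist_coeffs" ([k1, k2, p1, p2, k3] as OpenCV has them; the pictures are not rectified), "extrinsics" (4x4, takes a point from world to camera coordinates). Camera axes: x right, y down, z forward; pixel columns grow to the right and rows downward; lengths in m; the calibration is good to about 2 mm. A picture is of the moment at which its call begins. There is no depth.
- finish_job(): hands the job in, once; it reports no verdict.
Trained networks look in the newest picture that a camera, given by its name, has taken for a name from the list of things; names that differ only in an ending like _2 or _b are one class to them, and where a whole thing is asked for, a point or a joint stands for the part that bears it (a point fixed in the world has none). Each returns a list of dicts, best first, with "score" (0 to 1); they miss things now and then, are a little off and sometimes report something else, mostly with a low value. They report only what shows in the picture. A call takes as long as a camera call.
- find_in(thing, camera): "xy" ([column, row] in pixels, amid what is visible of it).
The state is a dict: "clock": time; "q": joint angles; "qd": joint speeds; "joint_torque": joint torques, N m; "tool_pos": TCP position; "eef_rot": TCP orientation; "contact_force": force on the tool from outside, world axes, zero at the start; "moment": the same for the moment, N m; "opening": opening from 0.0 (shut) to 1.0 (fully open).
Only numpy, scipy, OpenCV 4.12 (cv2) and the standard library are available. Lean on these libraries where they do the work, as an engineer would, in place of code of your own. Each camera call takes 0.05 s, during which the arm holds its last target.

TASK

Take the pink-capped tube off the tube mixer and lay it in the two V supports of the white carrier. First free it: pull the orange wing knob straight up, swing its bar right round to the side where the big bottle does not stand in its way, and push the knob fully down again so that the bar locks in the side notch. The carrier must be cleared of the marker pen that was left in it: lay the pen flat on a clear part of the bench top, and knock or push nothing else about.

Things in the scene. Friction and masses are not known exactly. Their poses are not given: they have to be found in the camera images.
- mixer: Tube mixer, a white box with a grey top plate, fixed to the bench: 204 x 114 mm, top plate at height 56 mm. Its origin lies on the bench under the knob's axis; the box runs from x = -42 to +162 mm and y = -57 to +57 mm in its own frame. Around the knob stem is a fixed steel collar (radius 36 mm, top at height 113 mm) with three notches 17 mm wide, at 0 and at +1.1 and -1.1 rad about the mixer's z from its +x; the 9 mm wide bar can turn only when lifted out of a notch.
- lock_pull (a joint): Height of the wing knob and its bar above fully home, m: 0 = pushed home, 0.024 = fully pulled out. The bar is clear of the collar from 0.012 up. It stays where it is left (about 4 N of friction, no spring).
- lock_turn (a joint): Turn of the wing knob and bar, rad, counterclockwise seen from above, from -1.18 to 1.18 (stops): 0 = bar along the mixer's +x, over the tube; +1.1 and -1.1 = side notches. A bar within 0.1 rad of a notch drops into it. Turns with about 0.05 N m.
- knob_grip (a point): Centre of the orange wing knob, on its vertical axis, 152 mm above the bench when home. The wing is 64 mm long (along the bar, its own x), 14 mm thick (its own y) and 30 mm high. The bar below it, 9 mm square, reaches 155 mm from the axis along its own x, its underside 50 mm below this point.
- mixer_support (a point): Where the middle of the tube's axis lies at the start: 130 mm from the knob's axis along the mixer's +x, 84 mm above the bench. The two blue V supports (90 degree V, 10 mm wide) stand 33 mm either side of it along the mixer's y.
- tube_mid (a point): Middle of the loose tube with the pink cap, on its axis. Tube 113 mm long, body 28 mm thick, cap 34 mm thick and 13 mm long; its own z runs along it to the cap. It lies along the mixer's y in the V supports, under the bar. 25 to 60 g.
- carrier_support (a point): Where the middle of the tube's axis shall lie on the carrier, 55 mm above the bench. The carrier is a white plate 120 x 85 x 12 mm fixed to the bench, with two blue V supports (90 degree V, 10 mm wide, V bottom 35 mm above the bench, tips 54 mm) 33 mm either side of this point along its own x; a tube lies along x, either way round.
- marker_mid (a point): Middle of the loose marker pen, 135 mm long (along its own y), 17 mm thick, black and white, about 20 g. It lies in the carrier's V supports at the start.
- bottle_mid (a point): Middle of the big bottle with the blue cap, standing on the bench beside the mixer, on one side or the other: 68 mm thick, 145 mm high, this point half-way up; taller than the lifted bar.
- bench_timer: Bench timer, white, 66 x 64 x 20 mm, lying on the bench on the other side of the mixer; the bar passes well above it. Origin under its centre.
- teal_tube: Tube with a teal cap standing on the bench beside the mixer, 34 mm thick, 113 mm high. Origin under its centre.
- glass_beaker: Small beaker standing on the bench behind, 45 mm thick, 59 mm high. Origin under its centre.
- slide_box: Green slide box, fixed, 87 (x) x 100 (y) x 34 mm, turned by 5 degrees or less. Origin under its centre. The bench is free of other things in front of it (bench edge at x = 0.34 m) and between it and the raised black slab, which begins at y = 0.28 m. The tall microscope fills x > 0.58 m for y from -0.33 to -0.18 m and x > 0.63 m for y from -0.33 to -0.07 m; do not lay the pen near it, for the gripper and wrist need room.

How it is judged:
On the way, in this order (a step that is already met when the one before it is completed fails the run):
1. the knob is pulled out while the bar is still over the tube (value of joint lock_pull above 0.013 m and value of joint lock_turn between -0.3 and 0.3 rad), for 0.1 s.
2. the bar is swung to a side with the knob still out (value of joint lock_pull above 0.011 m and (value of joint lock_turn above 0.95 rad or value of joint lock_turn below -0.95 rad)), for 0.1 s.
3. the knob is pushed home in the side notch (value of joint lock_pull below 0.004 m and (value of joint lock_turn above 0.95 rad or value of joint lock_turn below -0.95 rad)), for 0.2 s.
At the end, for the whole second after the job is handed in: The bar is parked in either side notch with the knob within 4 mm of home; the tube lies at rest in both V supports of the carrier, its middle within 20 mm of the carrier's middle along it, within 6 mm in height and 0.12 rad in direction; the marker lies flat at rest on the bench top (all of step 3 and x of tube_mid in the frame of carrier_support between -0.02 and 0.02 m and distance between tube_mid and carrier_support below 0.022 m and z of tube_mid in the frame of carrier_support between -0.006 and 0.006 m and angle between the z axis of tube_mid and the x axis of carrier_support, either way round below 0.12 rad and linear speed of each of tube, marker below 0.02 m/s and height (world z) of marker_mid between 0.003 and 0.014 m and angle between marker_mid's own y axis and vertical between 1.45 and 1.69 rad); the robot touches nothing.
It fails at once if the big bottle is pushed more than 25 mm or tipped (distance of bottle_mid from where it was at the start of the episode above 0.025 m or angle between bottle_mid's own z axis and vertical above 0.35 rad).
It fails at once if the teal-capped tube is pushed more than 30 mm or tipped (distance of teal_tube from where it was at the start of the episode above 0.03 m or angle between teal_tube's own z axis and vertical above 0.5 rad).
It fails at once if the timer is pushed more than 30 mm (distance of bench_timer from where it was at the start of the episode above 0.03 m).
It fails at once if the beaker is pushed more than 30 mm (distance of glass_beaker from where it was at the start of the episode above 0.03 m).
It also fails if it takes over 61 s, if anything falls off the work surface, if the arm or the gripper's body presses on something with over 40 N, if the wrist force passes 120 N, or if a joint passes its speed limit or range.

## Working session

There is one attempt and no reset: what is moved stays moved. The work goes in short steps, Python scripts to look and compute and a shell command to move; the robot and the scene stay as the last step left them, time stands still between calls to the robot, and variables do not carry over. Pictures are saved under pics/ and viewed, and the job is handed in when it is done.

```bash
ls; mkdir -p pics; python3 - <<'E'
from plant import get_state, snapshot, find_in
import cv2, numpy as np
s=get_state(); print(s)
for n in ["scene","top","wrist"]:
    d=snapshot(n); cv2.imwrite(f"pics/{n}0.png",d["color"][:,:,::-1])
    print(n,np.round(d["intrinsics"],1).tolist(),d["dist_coeffs"],np.round(d["extrinsics"],3).tolist())
E
```

```text
pics
{'clock': 0.0, 'q': array([-1.2002013 ,  0.68994847, -0.19450262,  1.5663462 ,  0.15729187,
        0.90253139, -0.2151254 ]), 'qd': array([ 0.00044654, -0.00043354, -0.00064109, -0.00029415, -0.00025655,
       -0.00091363,  0.00092778]), 'joint_torque': array([-2.11457968e-04, -5.27543521e+01, -1.26676697e+00, -1.53433353e+01,
       -5.26316394e-02,  6.30933748e-03,  1.69477157e-04]), 'tool_pos': array([0.20638107, 0.58926133, 0.23793135]), 'eef_rot': array([ 1.67580270e-01,  9.85858004e-01, -9.17828867e-04, -8.33115330e-05]), 'contact_force': array([-0.6324574 , -0.40009949,  0.15025509]), 'moment': array([-0.00978375,  0.01844379, -0.00401314]), 'opening': 1.00215386700945}
scene [[446.0, 0.0, 253.5], [0.0, 446.0, 187.0], [0.0, 0.0, 1.0]] [-0.00604001  0.          0.          0.          0.        ] [[0.685, -0.728, 0.014, -0.391], [-0.434, -0.423, -0.795, 0.327], [0.585, 0.539, -0.606, 0.824], [0.0, 0.0, 0.0, 1.0]]
top [[401.2, 0.0, 250.2], [0.0, 401.2, 192.2], [0.0, 0.0, 1.0]] [-0.12660376  0.          0.          0.          0.        ] [[-0.024, -0.999, -0.021, 0.005], [-0.995, 0.026, -0.095, 0.567], [0.096, 0.019, -0.995, 0.936], [0.0, 0.0, 0.0, 1.0]]
wrist [[270.1, 0.0, 257.7], [0.0, 270.1, 194.0], [0.0, 0.0, 1.0]] [-0.02566421  0.          0.          0.          0.        ] [[0.331, 0.944, -0.002, -0.624], [0.902, -0.316, 0.295, -0.042], [0.278, -0.1, -0.955, 0.391], [0.0, 0.0, 0.0, 1.0]]
```

View pics/scene0.png

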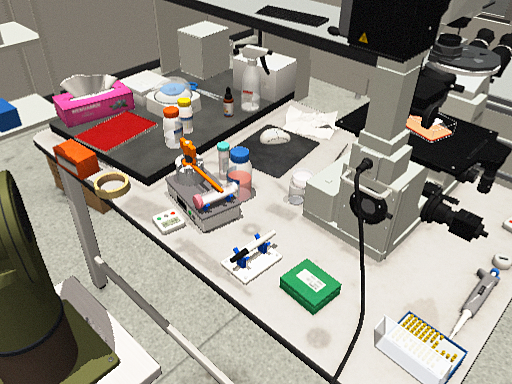

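View pics/top0.png

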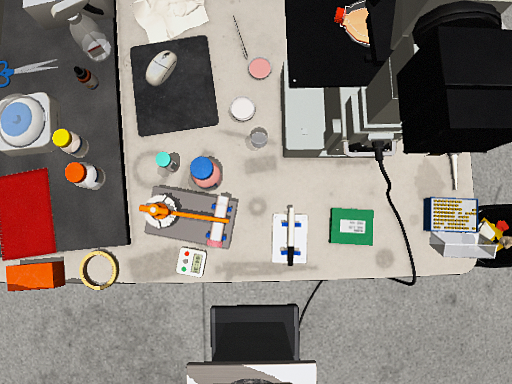

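```bash
cat > h.py <<'E'
import cv2, numpy as np
from plant import get_state, snapshot, find_in
from scipy.spatial.transform import Rotation as R
def ray(d,uv):
    p=cv2.undistortPoints(np.array([[uv]],float),d["intrinsics"],d["dist_coeffs"])[0,0]
    E=np.array(d["extrinsics"]); Rm=E[:3,:3]; c=-Rm.T@E[:3,3]
    v=Rm.T@np.array([p[0],p[1],1]); return c,v/np.linalg.norm(v)
def onz(d,uv,z):
    c,v=ray(d,uv); return c+v*(z-c[2])/v[2]
def tri(rs):
    A=np.zeros((3,3));b=np.zeros(3)
    for c,v in rs:
        P=np.eye(3)-np.outer(v,v);A+=P;b+=P@c
    x=np.linalg.solve(A,b); return x,[np.linalg.norm((np.eye(3)-np.outer(v,v))@(x-c)) for c,v in rs]
def proj(d,p):
    E=np.array(d["extrinsics"]);r,_=cv2.Rodrigues(E[:3,:3])
    return cv2.projectPoints(np.array(p,float).reshape(-1,3),r,E[:3,3],d["intrinsics"],d["dist_coeffs"])[0].reshape(-1,2)
E
python3 - <<'E'
from h import *
H=dict(mixer=.05,knob_grip=.152,tube_mid=.084,carrier_support=.03,marker_mid=.05,bottle_mid=.0725,bench_timer=.02,teal_tube=.06,glass_beaker=.03,slide_box=.034)
ds={n:snapshot(n) for n in ["scene","top"]}
for t,z in H.items():
    for n,d in ds.items():
        for r in find_in(t,n)[:2]:
            print(t,n,np.round(r["xy"],1),round(r["score"],2),np.round(onz(d,r["xy"],z),3))
E
```

```text
mixer scene [197.5 189. ] 0.55 [0.508 0.144 0.05 ]
mixer scene [251.8 264.8] 0.5 [ 0.413 -0.142  0.05 ]
mixer top [184.  216.6] 0.9 [0.511 0.147 0.05 ]
knob_grip scene [189.7 161.6] 0.91 [0.484 0.136 0.152]
knob_grip scene [223.8 155.9] 0.7 [0.56  0.095 0.152]
knob_grip top [167.4 215.3] 0.62 [0.511 0.163 0.152]
tube_mid scene [215.  194.3] 0.8 [0.496 0.062 0.084]
tube_mid top [216.3 223.7] 0.87 [0.492 0.068 0.084]
carrier_support scene [251.5 262.7] 0.62 [ 0.431 -0.124  0.03 ]
carrier_support top [289.7 238. ] 0.92 [ 0.455 -0.1    0.03 ]
marker_mid scene [252.7 242.4] 0.77 [ 0.464 -0.096  0.05 ]
marker_mid scene [167.1 221.9] 0.63 [0.373 0.099 0.05 ]
marker_mid top [291.8 234.5] 0.83 [ 0.464 -0.104  0.05 ]
bottle_mid scene [241.1 170.8] 0.92 [0.624 0.098 0.073]
bottle_mid top [204.5 174.4] 0.62 [0.607 0.094 0.073]
bench_timer scene [165.2 222.4] 0.96 [0.387 0.129 0.02 ]
bench_timer top [188.  258.3] 0.79 [0.412 0.144 0.02 ]
teal_tube scene [221.5 155.8] 0.87 [0.651 0.203 0.06 ]
teal_tube top [169.9 163.3] 0.68 [0.637 0.178 0.06 ]
glass_beaker scene [295.2 191.5] 0.79 [ 0.7   -0.031  0.03 ]
glass_beaker top [260.2 139.1] 0.75 [ 0.696 -0.037  0.03 ]
slide_box top [168.1 161.7] 0.2 [0.646 0.188 0.034]
```

```bash
python3 - <<'E'
import cv2
a=cv2.imread("pics/top0.png")[140:290,130:330]
cv2.imwrite("pics/topz.png",cv2.resize(a,None,fx=4,fy=4,interpolation=cv2.INTER_CUBIC))
a=cv2.imread("pics/scene0.png")[125:290,140:340]
cv2.imwrite("pics/scenez.png",cv2.resize(a,None,fx=3.6,fy=3.6,interpolation=cv2.INTER_CUBIC))
E
```

```text
(no output)
```

View pics/topz.png

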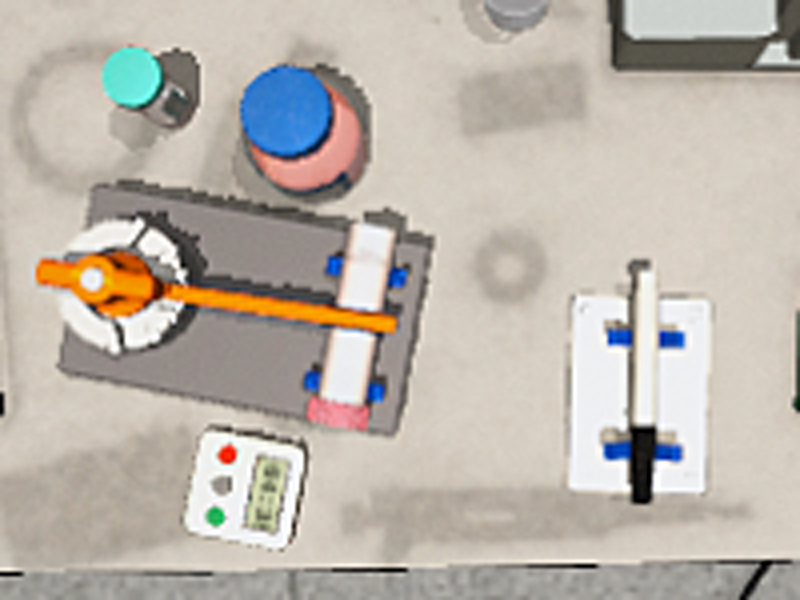

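View pics/scenez.png

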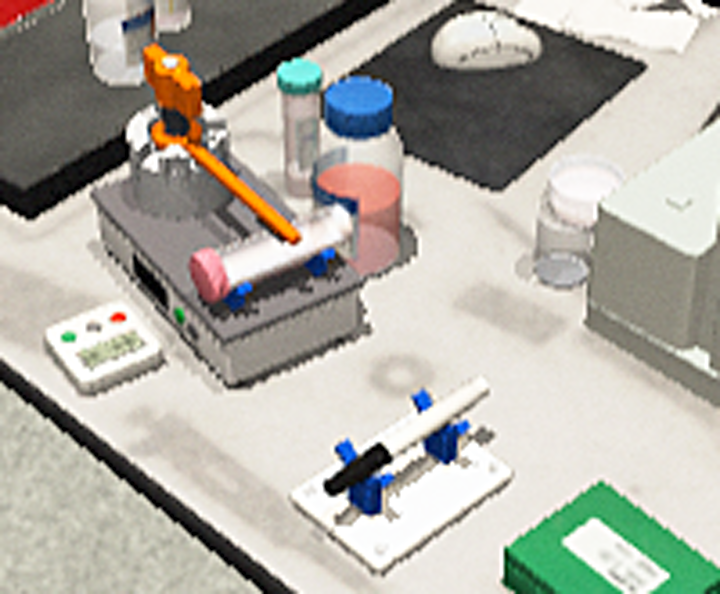

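```bash
python3 - <<'E'
from h import *
from scipy.optimize import least_squares
T=snapshot("top");S=snapshot("scene")
t=lambda u,v:(130+(u+.5)/4-.5,140+(v+.5)/4-.5)
s=lambda u,v:(140+(u+.5)/3.6-.5,125+(v+.5)/3.6-.5)
def fit(obs,x0):
    def f(x,full=0):
        r=[];c,sn=np.cos(x[2]),np.sin(x[2])
        for d,uv,p in obs:
            w=[x[0]+c*p[0]-sn*p[1],x[1]+sn*p[0]+c*p[1],p[2]]
            r.append(proj(d,w)[0]-uv)
        return np.array(r).ravel()
    o=least_squares(f,x0,loss="soft_l1"); print(np.round(o.x,4),np.round(f(o.x).reshape(-1,2),1).tolist()); return o.x
z=.056
# mixer +x=world -y
mt=[(T,t(95,187),(-.042,.057,z)),(T,t(433,237),(.162,.057,z)),(T,t(398,433),(.162,-.057,z)),(T,t(62,370),(-.042,-.057,z))]
ms=[(S,s(93,193),(-.042,-.057,z)),(S,s(230,355),(.162,-.057,z)),(S,s(367,290),(.162,.057,z))]
bar=[(T,t(396,324),(.155,0,.1065)),(S,s(298,240),(.155,0,.1065))]
fit(mt,[.5,.15,-1.6]);fit(ms,[.5,.15,-1.6]);m=fit(mt+ms+bar,[.5,.15,-1.6])
ct=[(T,t(574,296),(.06,.0425,.012)),(T,t(712,298),(.06,-.0425,.012)),(T,t(706,493),(-.06,-.0425,.012)),(T,t(569,490),(-.06,.0425,.012))]
cs=[(S,s(292,495),(-.06,.0425,.012)),(S,s(379,572),(-.06,-.0425,.012)),(S,s(513,473),(.06,-.0425,.012))]
fit(ct,[.455,-.1,0]);fit(cs,[.455,-.1,0]);fit(ct+cs,[.455,-.1,0])
# slide box top centre and marker ends
zm=.035+.0085*2**.5
for uv in [(640,268),(641,498)]: print("mk top",onz(T,t(*uv),zm))
for uv in [(482,386),(333,486)]: print("mk sc",onz(S,s(*uv),zm))
ang=m[2];print("tube exp",m[0]+.13*np.cos(ang),m[1]+.13*np.sin(ang))
for uv in [(374,226),(337,425)]: print("tube top",onz(T,t(*uv),.084))
for uv in [(345,215),(206,272)]: print("tube sc",onz(S,s(*uv),.084))
for uv in [(332,208),(374,208),(374,245),(332,245)]: print("sb",onz(T,uv,.034))
print("knob top z.17",onz(T,t(93,280),.167),onz(S,s(172,62),.167))
print("arm",np.round(proj(S,[[.207,.59,.239]]),0))
E
```

```text
[ 0.5231  0.1887 -1.7597] [[-0.2, -1.3], [0.2, 0.3], [0.7, -0.1], [-0.8, 0.7]]
[ 0.5179  0.1777 -1.7914] [[-0.1, 1.1], [-1.0, -1.1], [1.3, 0.1]]
[ 0.5234  0.1884 -1.7587] [[-0.1, -1.4], [0.3, 0.1], [0.9, -0.3], [-0.6, 0.6], [-1.0, -0.9], [0.1, -4.7], [1.1, -4.0], [1.0, 1.6], [-0.9, 0.7]]
[ 0.4547 -0.1017 -0.0545] [[-0.3, -0.8], [0.2, -0.3], [0.6, 0.7], [-0.4, 0.4]]
[ 0.4517 -0.1052 -0.0533] [[-1.1, 0.1], [0.1, -0.1], [0.9, -0.1]]
[ 0.4537 -0.1027 -0.0499] [[0.0, -0.4], [0.5, -0.0], [1.2, 1.0], [0.1, 0.9], [-1.2, -0.9], [0.0, -1.2], [0.6, -1.2]]
mk top [ 0.52879304 -0.10105602  0.04702082]
mk top [ 0.39518    -0.09758158  0.04702082]
mk sc [ 0.52610746 -0.10507931  0.04702082]
mk sc [ 0.39648286 -0.09839609  0.04702082]
tube exp 0.49911052000935036 0.060646275257780546
tube top [0.55419574 0.05120868 0.084     ]
tube top [0.44275439 0.07407271 0.084     ]
tube sc [0.56021315 0.0549951  0.084     ]
tube sc [0.4501899  0.07670272 0.084     ]
sb [ 0.52361131 -0.20290894  0.034     ]
sb [ 0.52082384 -0.3041959   0.034     ]
sb [ 0.43292575 -0.30013067  0.034     ]
sb [ 0.43611986 -0.19952743  0.034     ]
knob top z.17 [0.52249938 0.1904611  0.167     ] [0.52453106 0.19067123 0.167     ]
arm [[-15. 106.]]
```

```bash
cat > g.py <<'E'
import sys; from h import *
# python3 g.py x y z yawdeg [maxmm] : prints rows
def rows(x,y,z,yaw,mx=40,ma=7):
    s=get_state(); p=np.array(s["tool_pos"]); r=R.from_quat(s["eef_rot"])
    a=np.radians(yaw); xt=np.array([np.cos(a),np.sin(a),0]); zt=np.array([0,0,-1.]); 
    rt=R.from_matrix(np.stack([xt,np.cross(zt,xt),zt],1)); t=np.array([x,y,z])
    x0=r.as_matrix()[:,0]
    print("t %.2f pos"%s["clock"],np.round(p,4),"yaw %.1f"%np.degrees(np.arctan2(x0[1],x0[0])),"tilt %.1f"%np.degrees(np.arccos(-r.as_matrix()[2,2])),"F",np.round(s["contact_force"],1),"op %.1fmm"%(s["opening"]*88.1),"q",np.round(s["q"],2))
    w=(r.inv()*rt).as_rotvec(degrees=True)
    n=int(max(np.ceil(np.linalg.norm(t-p)/mx*1000),np.ceil(np.linalg.norm(w)/ma),1))
    out=[]
    for i in range(n):
        d=r.inv().apply((t-p)/(n-i))*1000; w=(r.inv()*rt).as_rotvec(degrees=True)/(n-i)
        out.append([round(v,1) for v in [*d,*w]]); p=p+(t-p)/(n-i); r=r*R.from_rotvec(w,degrees=True)
    for i in range(0,n,5): print(str(sum(out[i:i+5],[])).replace(" ",""))
if len(sys.argv)>4:
    rows(*map(float,sys.argv[1:]))
else:
    s=get_state(); p=s["tool_pos"]; x0=R.from_quat(s["eef_rot"]).as_matrix()[:,0]
    rows(*p,np.degrees(np.arctan2(x0[1],x0[0])))
E
python3 g.py 0.523 0.189 0.24 79.2
```

```text
t 1.35 pos [0.2065 0.5899 0.2388] yaw 160.7 tilt 0.0 F [ 0.6  0.4 -0.2] op 88.2mm q [-1.2   0.69 -0.19  1.57  0.16  0.9  -0.22]
[np.float64(-33.2),np.float64(-21.1),np.float64(-0.1),np.float64(0.0),np.float64(-0.0),np.float64(6.3),np.float64(-35.3),np.float64(-17.3),np.float64(-0.1),np.float64(0.0),np.float64(-0.0),np.float64(6.3),np.float64(-37.0),np.float64(-13.4),np.float64(-0.1),np.float64(0.0),np.float64(-0.0),np.float64(6.3),np.float64(-38.2),np.float64(-9.2),np.float64(-0.1),np.float64(0.0),np.float64(-0.0),np.float64(6.3),np.float64(-39.0),np.float64(-5.0),np.float64(-0.1),np.float64(0.0),np.float64(-0.0),np.float64(6.3)]
[np.float64(-39.3),np.float64(-0.7),np.float64(-0.1),np.float64(0.0),np.float64(-0.0),np.float64(6.3),np.float64(-39.1),np.float64(3.6),np.float64(-0.1),np.float64(0.0),np.float64(-0.0),np.float64(6.3),np.float64(-38.5),np.float64(7.8),np.float64(-0.1),np.float64(0.0),np.float64(-0.0),np.float64(6.3),np.float64(-37.4),np.float64(12.0),np.float64(-0.1),np.float64(0.0),np.float64(-0.0),np.float64(6.3),np.float64(-35.9),np.float64(16.0),np.float64(-0.1),np.float64(0.0),np.float64(-0.0),np.float64(6.3)]
[np.float64(-33.9),np.float64(19.8),np.float64(-0.1),np.float64(0.0),np.float64(-0.0),np.float64(6.3),np.float64(-31.6),np.float64(23.4),np.float64(-0.1),np.float64(0.0),np.float64(-0.0),np.float64(6.3),np.float64(-28.8),np.float64(26.7),np.float64(-0.1),np.float64(0.0),np.float64(-0.0),np.float64(6.3)]
```

```bash
sed -i 's/\[round(v,1) for v/[float(round(v,1))+0.0 for v/' g.py
python3 -m creep '[-33,-21,0,0,0,6,-35,-17,0,0,0,6,-37,-13,0,0,0,6,-38,-9,0,0,0,6,-39,-5,0,0,0,6]' 60 30
python3 g.py 0.523 0.189 0.24 79.2
```

```text
clock: 1.77
tool_pos: [0.3231, 0.4432, 0.2372]
eef_rot: [0.418, 0.909, 0.004, -0.006]
contact_force: [1.2, 1.1, -0.1]
opening: 0.686
t 1.77 pos [0.3231 0.4432 0.2372] yaw 130.6 tilt 0.8 F [ 1.2  1.1 -0.1] op 60.5mm q [-0.97  0.58 -0.08  1.81  0.04  0.74 -0.36]
[-35.9,-1.5,-0.8,0.0,-0.1,5.7,-35.9,2.0,-0.7,0.0,-0.1,5.7,-35.5,5.6,-0.7,0.0,-0.1,5.7,-34.8,9.1,-0.6,0.0,-0.1,5.7,-33.7,12.5,-0.6,0.0,-0.1,5.7]
[-32.3,15.8,-0.5,0.0,-0.1,5.7,-30.5,19.0,-0.5,0.0,-0.1,5.7,-28.5,21.9,-0.4,0.0,-0.1,5.7,-26.2,24.6,-0.4,0.0,-0.1,5.7]
```

```bash

python3 -m creep '[-36,-1.5,-1,0,0,6,-36,2,-1,0,0,6,-35.5,5.6,-1,0,0,6,-35,9,-1,0,0,6,-34,12.5,-1,0,0,6]' >/dev/null
python3 -m creep '[-32,16,0,0,0,6,-30,19,0,0,0,6,-28,22,0,0,0,6]'
python3 g.py 0.523 0.189 0.22 79.2
python3 - <<'E'
from h import *
d=snapshot("wrist"); cv2.imwrite("pics/w1.png",d["color"][:,:,::-1])
E
```

```text
clock: 2.43
tool_pos: [0.5012, 0.1994, 0.2405]
eef_rot: [0.765, 0.644, 0.004, -0.007]
contact_force: [-0.5, -0.7, 0.0]
opening: 0.68
t 2.43 pos [0.5012 0.1994 0.2405] yaw 80.2 tilt 0.9 F [-0.5 -0.7  0. ] op 59.9mm q [-0.54  0.58  0.15  1.84 -0.14  0.74 -0.49]
[-6.9,23.4,20.3,-0.3,-0.8,1.0]
```

View pics/w1.png

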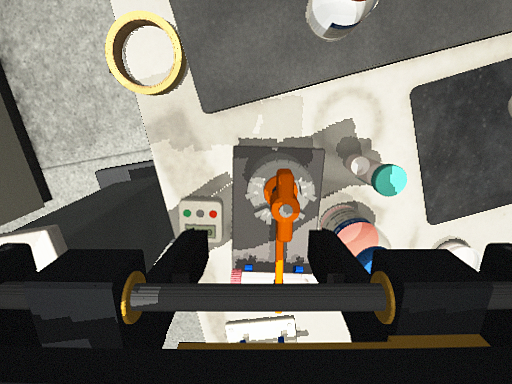

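```bash

python3 - <<'E'
from h import *
d=snapshot("wrist")
for z in (.165,.17,.175): print(onz(d,(289,211),z))
print(proj(d,[[.523,.189,.167],[.523-.155*.187,.189-.155*.982,.107]]))
E
python3 -m creep '[-7,23,0,0,0,1,0,0,20,0,-0.8,0]'
python3 g.py 0.523 0.189 0.16 79.2
```

```text
[0.53286813 0.1778961  0.165     ]
[0.53259338 0.17981827 0.17      ]
[0.53231864 0.18174043 0.175     ]
[[275.97917742 201.94813305]
 [270.30038078 305.08998096]]
clock: 2.7
tool_pos: [0.5291, 0.1815, 0.2235]
eef_rot: [0.774, 0.633, 0.002, 0.002]
contact_force: [1.4, 0.3, -0.2]
opening: 0.679
t 2.70 pos [0.5291 0.1815 0.2235] yaw 78.5 tilt 0.3 F [ 1.4  0.3 -0.2] op 59.8mm q [-0.51  0.62  0.16  1.8  -0.14  0.72 -0.48]
[3.1,-3.9,31.7,0.1,0.0,-0.3,3.1,-3.8,31.8,0.1,0.0,-0.3]
```

```bash
python3 -m creep '[3,-4,0,0,0,0,0,0,0,0,0,0,0,0,0,0,0,0]'
python3 g.py 0.523 0.189 0.16 79.2
python3 - <<'E'
from h import *
d=snapshot("wrist"); cv2.imwrite("pics/w2.png",d["color"][:,:,::-1]);print(find_in("knob_grip","wrist")[:2])
print(proj(d,[[.523,.189,.167],[.523-.155*.187,.189-.155*.982,.107]]))
print(get_state()["tool_pos"])
E
```

```text
clock: 2.95
tool_pos: [0.5229, 0.1872, 0.2211]
eef_rot: [0.773, 0.634, -0.001, -0.0]
contact_force: [0.1, 0.2, 0.4]
opening: 0.678
t 2.95 pos [0.5229 0.1872 0.2211] yaw 78.7 tilt 0.1 F [0.1 0.2 0.4] op 59.7mm q [-0.52  0.62  0.16  1.81 -0.14  0.72 -0.49]
[0.9,-0.1,30.6,0.0,0.0,-0.2,0.9,-0.1,30.6,0.0,0.0,-0.2]
[{'xy': [259.2, 200.0], 'score': 0.61}]
[[256.65406307 208.94167066]
 [258.18243355 314.48156727]]
[0.52331106 0.18737666 0.22161985]
```

View pics/w2.png

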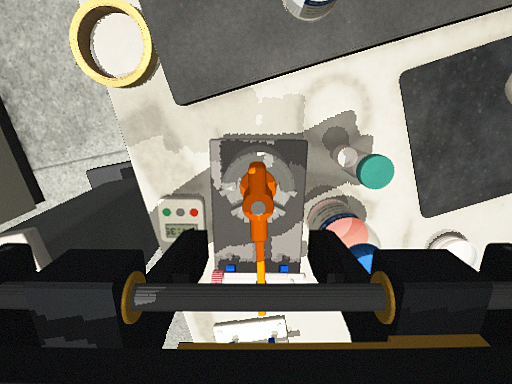

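Knob pin shows at (258,207), predicted (257,209): agrees. Descend and grip.

```bash
python3 -m creep '[0,0,30,0,0,0,0,0,30,0,0,0,0,0,20,0,0,0,0,0,7,0,0,0,0,0,0,0,0,0]'
python3 g.py 0.523 0.189 0.133 79.2

```

```text
clock: 3.47
tool_pos: [0.5259, 0.1918, 0.1369]
eef_rot: [0.771, 0.636, 0.006, 0.001]
contact_force: [-0.6, 0.3, -0.1]
opening: 0.683
t 3.47 pos [0.5259 0.1918 0.1369] yaw 79.0 tilt 0.7 F [-0.6  0.3 -0.1] op 60.2mm q [-0.5   0.75  0.12  1.88 -0.16  0.51 -0.46]
[-3.3,-2.3,3.9,0.5,-0.4,-0.2]
```

```bash
python3 -m creep '[-3,-2,4,0.5,-0.4,0,0,0,0,0,0,0]' 0 40 >/dev/null;  python3 -m creep '[0,0,0,0,0,0,0,0,0,0,0,0,0,0,0,0,0,0,0,0,0,0,0,0]' 0 40
python3 g.py 0.523 0.189 0.133 79.2

```

```text
clock: 3.97
tool_pos: [0.5257, 0.1904, 0.1377]
eef_rot: [0.771, 0.637, 0.003, 0.001]
contact_force: [-2.2, 0.7, -0.8]
opening: 0.248
t 3.97 pos [0.5257 0.1904 0.1377] yaw 79.1 tilt 0.4 F [-2.2  0.7 -0.8] op 21.9mm q [-0.5   0.75  0.12  1.87 -0.16  0.52 -0.46]
[-1.9,-2.4,4.7,0.3,-0.3,-0.1]
```

```bash
python3 -m creep '[0,0,3,0,0,0,0,0,2,0,0,0,0,0,0,0,0,0,0,0,0,0,0,0]' 0 40
python3 g.py 0.523 0.189 0.133 79.2

```

```text
clock: 4.3
tool_pos: [0.5237, 0.1907, 0.1369]
eef_rot: [0.771, 0.637, 0.003, -0.0]
contact_force: [1.6, 0.7, -4.8]
opening: 0.175
t 4.30 pos [0.5237 0.1907 0.1369] yaw 79.1 tilt 0.4 F [ 1.6  0.7 -4.8] op 15.4mm q [-0.5   0.75  0.12  1.88 -0.16  0.52 -0.46]
[-1.8,-0.4,3.8,0.2,-0.3,-0.1]
```

```bash
python3 -m creep '[0,0,-8,0,0,0,0,0,-8,0,0,0,0,0,-8,0,0,0]' 0 50
python3 g.py 0.523 0.189 0.159 79.2

```

```text
clock: 4.55
tool_pos: [0.5237, 0.1907, 0.1601]
eef_rot: [0.771, 0.637, 0.002, -0.001]
contact_force: [0.9, 0.7, -6.7]
opening: 0.167
t 4.55 pos [0.5237 0.1907 0.1601] yaw 79.1 tilt 0.3 F [ 0.9  0.7 -6.7] op 14.7mm q [-0.51  0.71  0.13  1.86 -0.16  0.57 -0.47]
[-1.8,-0.3,1.1,0.1,-0.3,-0.1]
```

```bash
python3 -m creep '[0,0,-2,0,0,0,0,0,0,0,0,0]'
python3 g.py 0.523 0.189 0.159 79.2
python3 - <<'E'
from h import *
d=snapshot("scene"); a=d["color"][125:290,140:340,::-1]; cv2.imwrite("pics/s3.png",cv2.resize(a,None,fx=3.6,fy=3.6,interpolation=cv2.INTER_CUBIC))
E
```

```text
clock: 4.72
tool_pos: [0.5236, 0.1907, 0.1609]
eef_rot: [0.771, 0.637, 0.002, -0.0]
contact_force: [2.8, 0.5, -9.4]
opening: 0.167
t 4.72 pos [0.5236 0.1907 0.1609] yaw 79.1 tilt 0.2 F [ 2.8  0.5 -9.4] op 14.7mm q [-0.51  0.71  0.13  1.86 -0.16  0.57 -0.47]
[-1.8,-0.3,1.9,0.1,-0.2,-0.1]
```

View pics/s3.png

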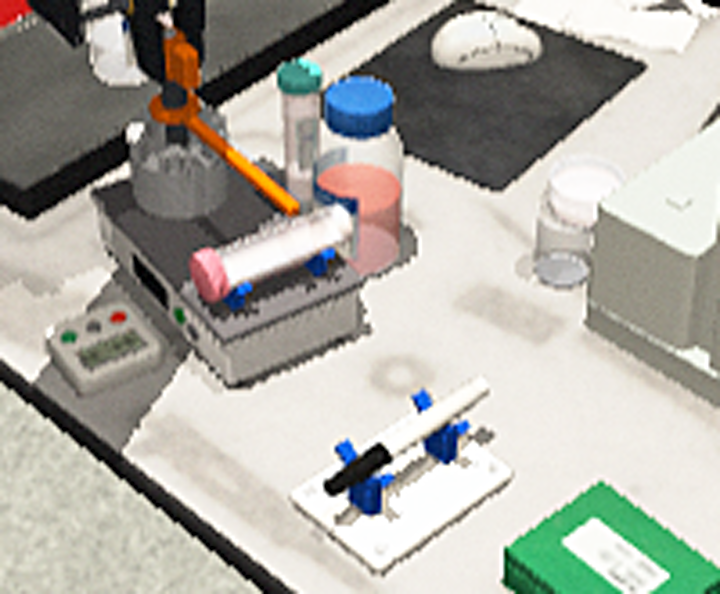

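The bar (tip at (295,210)) is clearly lifted off the tube. Now swing it clockwise, away from the bottle.

```bash
python3 -m creep '[0,0,0,0,0,7,0,0,0,0,0,7,0,0,0,0,0,7,0,0,0,0,0,7]'
python3 g.py 0.5236 0.1907 0.1605 16.1

```

```text
clock: 5.1
tool_pos: [0.5237, 0.1906, 0.1608]
eef_rot: [0.905, 0.426, 0.002, -0.001]
contact_force: [1.6, -0.2, -11.0]
opening: 0.167
t 5.10 pos [0.5237 0.1906 0.1608] yaw 50.4 tilt 0.3 F [  1.6  -0.2 -11. ] op 14.7mm q [-0.59  0.73  0.27  1.86 -0.33  0.59 -0.8 ]
[0.0,0.0,0.1,0.0,0.0,6.9,0.0,0.0,0.1,0.0,0.0,6.9,0.0,0.0,0.1,0.0,0.0,6.9,0.0,0.0,0.1,0.0,0.0,6.9,0.0,0.0,0.1,0.0,0.0,6.9]
```

```bash
python3 -m creep '[0,0,0,0,0,7,0,0,0,0,0,7,0,0,0,0,0,7,0,0,0,0,0,7,0,0,0,0,0,6.3]'
python3 -m creep '[0,0,0,0,0,0,0,0,0,0,0,0]'
python3 g.py 0.5236 0.1907 0.1605 16.1
python3 - <<'E'
from h import *
d=snapshot("top"); a=d["color"][140:290,130:330,::-1]; cv2.imwrite("pics/t4.png",cv2.resize(a,None,fx=4,fy=4,interpolation=cv2.INTER_CUBIC))
E
```

```text
clock: 5.52
tool_pos: [0.5236, 0.1906, 0.1608]
eef_rot: [0.991, 0.132, 0.001, -0.002]
contact_force: [2.8, -0.9, -11.3]
opening: 0.171
clock: 5.68
tool_pos: [0.5236, 0.1906, 0.1608]
eef_rot: [0.991, 0.132, 0.001, -0.001]
contact_force: [2.1, 0.2, -10.0]
opening: 0.169
t 5.68 pos [0.5236 0.1906 0.1608] yaw 15.2 tilt 0.2 F [  2.1   0.2 -10. ] op 14.9mm q [-0.69  0.76  0.44  1.87 -0.53  0.63 -1.22]
[0.0,-0.1,0.3,-0.1,-0.2,-0.9]
```

View pics/t4.png

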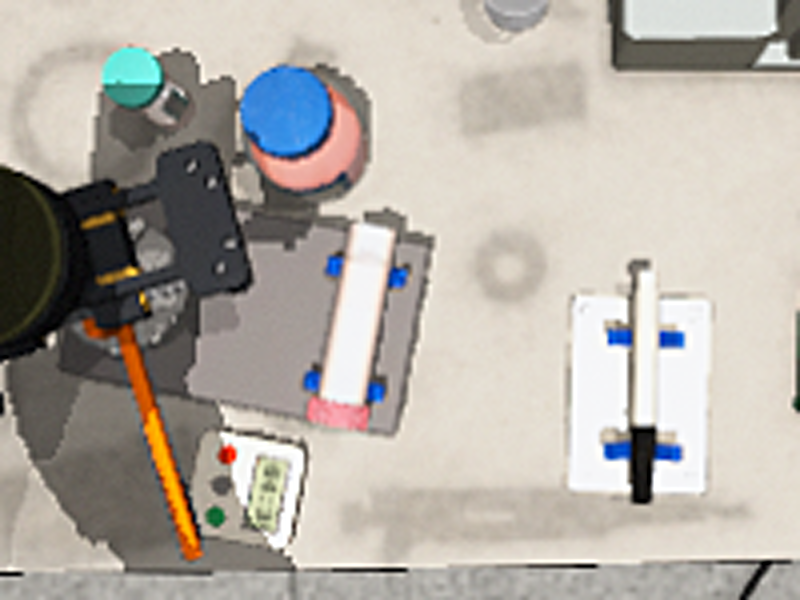

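```bash
python3 - <<'E'
from h import *
d=snapshot("top")
t=lambda u,v:(130+(u+.5)/4-.5,140+(v+.5)/4-.5)
p=onz(d,t(193,556),.129); q=onz(d,t(127,340),.129); print(p,q,np.degrees(np.arctan2(*(p-q)[[1,0]])),np.degrees(np.arctan2(p[1]-.1895,p[0]-.5235)), "want",np.degrees(-2.859),"radius",np.hypot(p[1]-.1895,p[0]-.5235))
E
```

```text
[0.37606703 0.14751092 0.129     ] [0.49193074 0.18201557 0.129     ] -163.41626633777187 -164.10298495892354 want -163.80863362790237 radius 0.15329567026283986
```

Bar is at ≈-164°, where the notch is expected (-163.8°). Push down.

```bash
python3 -m creep '[0,0,6,0,0,0,0,0,7,0,0,0,0,0,7,0,0,0,0,0,4,0,0,0]'
python3 g.py 0.5236 0.1907 0.137 15.2

```

```text
clock: 6.12
tool_pos: [0.5238, 0.1906, 0.1389]
eef_rot: [0.991, 0.134, 0.002, -0.003]
contact_force: [-1.3, -1.2, 2.6]
opening: 0.167
t 6.12 pos [0.5238 0.1906 0.1389] yaw 15.4 tilt 0.4 F [-1.3 -1.2  2.6] op 14.7mm q [-0.66  0.78  0.41  1.89 -0.55  0.58 -1.2 ]
[-0.2,-0.1,1.9,-0.3,-0.3,0.2]
```

```bash
python3 -m creep '[0,0,3,0,0,0,0,0,3,0,0,0,0,0,3,0,0,0,0,0,3,0,0,0]'
python3 g.py 0.5236 0.1907 0.137 15.2

```

```text
clock: 6.45
tool_pos: [0.5243, 0.1906, 0.1356]
eef_rot: [0.991, 0.133, 0.003, -0.007]
contact_force: [-8.2, -1.6, 30.4]
opening: 0.171
t 6.45 pos [0.5243 0.1906 0.1356] yaw 15.3 tilt 0.9 F [-8.2 -1.6 30.4] op 15.1mm q [-0.65  0.79  0.4   1.89 -0.56  0.57 -1.19]
[-0.6,-0.3,-1.4,-0.8,-0.5,0.1]
```

```bash
python3 -m creep '[0,0,-1,0,0,0,0,0,0,0,0,0,0,0,0,0,0,0,0,0,0,0,0,0]' 50 20
python3 g.py 0.5236 0.1907 0.23 15.2 30

```

```text
clock: 6.78
tool_pos: [0.5254, 0.192, 0.1376]
eef_rot: [0.991, 0.134, 0.005, -0.009]
contact_force: [-0.7, -0.1, -0.7]
opening: 0.45
t 6.78 pos [0.5254 0.192  0.1376] yaw 15.4 tilt 1.2 F [-0.7 -0.1 -0.7] op 39.6mm q [-0.65  0.78  0.39  1.89 -0.56  0.57 -1.19]
[-0.2,-0.2,-23.1,-0.2,-0.2,0.0,-0.3,-0.1,-23.1,-0.2,-0.2,0.0,-0.4,0.0,-23.1,-0.2,-0.2,0.0,-0.5,0.1,-23.1,-0.2,-0.2,0.0]
```

```bash
python3 -m creep '[0,0,-22,0,0,0,0,0,-24,0,0,0,0,0,-24,0,0,0]' 50 20
python3 g.py 0.456 -0.100 0.16 -2
python3 - <<'E'
from h import *
d=snapshot("scene"); a=d["color"][125:290,140:340,::-1]; cv2.imwrite("pics/s5.png",cv2.resize(a,None,fx=3.6,fy=3.6,interpolation=cv2.INTER_CUBIC))
E
```

```text
clock: 7.03
tool_pos: [0.5207, 0.1905, 0.2029]
eef_rot: [0.991, 0.134, -0.002, -0.008]
contact_force: [0.4, 0.4, -0.9]
opening: 0.571
t 7.03 pos [0.5207 0.1905 0.2029] yaw 15.4 tilt 0.9 F [ 0.4  0.4 -0.9] op 50.3mm q [-0.7   0.69  0.48  1.84 -0.49  0.73 -1.25]
[-17.4,32.9,4.9,-0.1,0.0,2.2,-16.2,33.6,4.9,-0.1,0.0,2.2,-14.9,34.1,5.0,-0.1,0.0,2.2,-13.6,34.7,5.1,-0.1,0.0,2.2,-12.3,35.2,5.1,-0.1,0.0,2.2]
[-10.9,35.6,5.2,-0.1,0.0,2.2,-9.6,36.0,5.2,-0.1,0.0,2.2,-8.2,36.3,5.3,-0.1,0.0,2.2]
```

View pics/s5.png

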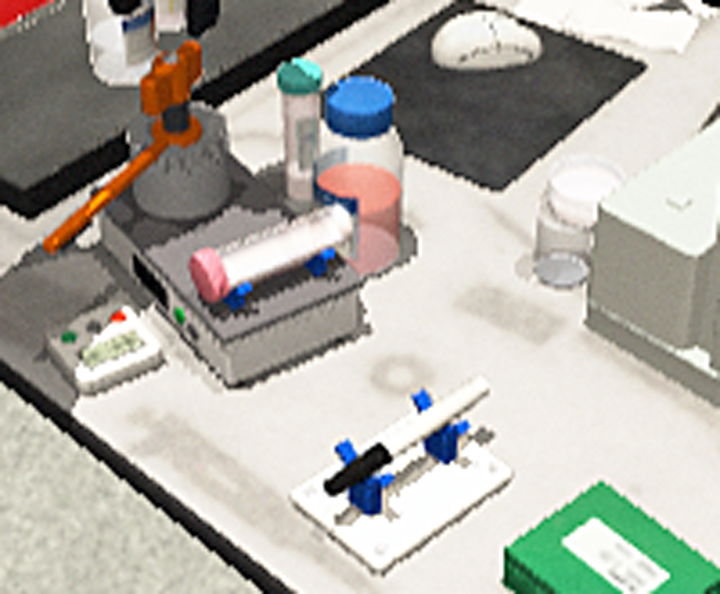

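The orange disc is back at its starting height ((176,128), as in the first picture): knob is home. On to the pen.

```bash
python3 -m creep '[-17,33,0,0,0,2.2,-16,34,0,0,0,2.2,-15,34,5,0,0,2.2,-13.6,34.7,5,0,0,2.2,-12.3,35,5,0,0,2.2]' 50 20 >/dev/null
python3 -m creep '[-11,35.6,10,0,0,2.2,-9.6,36,8,0,0,2.2,-8,30,6,0,0,2.2]'
python3 -m creep '[0,0,0,0,0,0]' >/dev/null
python3 g.py 0.456 -0.1 0.10 -2
python3 - <<'E'
from h import *
d=snapshot("wrist"); cv2.imwrite("pics/w6.png",d["color"][:,:,::-1]); print(proj(d,[[.395,-.098,.047],[.529,-.102,.047],[.454,-.1,.047]]))
E
```

```text
clock: 7.75
tool_pos: [0.4649, -0.0912, 0.1592]
eef_rot: [1.0, -0.013, 0.006, -0.011]
contact_force: [-0.5, -0.2, 0.7]
opening: 0.567
t 7.83 pos [ 0.4624 -0.0985  0.1582] yaw -2.2 tilt 1.2 F [-0.5 -0.3  0.2] op 50.1mm q [-0.11  0.67  0.38  2.12 -0.6   0.45 -0.87]
[-3.4,1.4,29.1,-0.5,-0.3,-0.1,-3.3,1.1,29.1,-0.5,-0.3,-0.1]
[[261.52459126 253.12026617]
 [260.80107813 123.62195908]
 [261.47310891 200.54014227]]
```

View pics/w6.png

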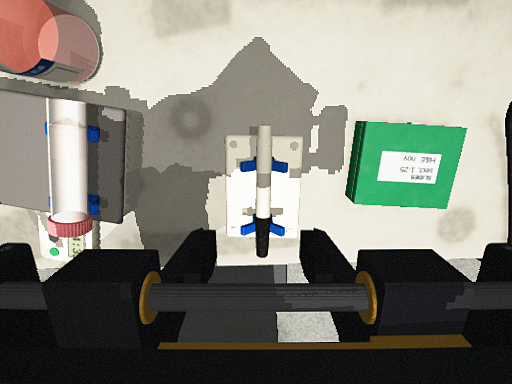

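Pen at column 263, rows 125–255, as predicted within 2 px. Descend.

```bash
python3 -m creep '[-3.4,1.4,30,-0.5,-0.3,0,-3,1,30,-0.5,-0.3,0,0,0,0,0,0,0]' 
python3 g.py 0.455 -0.101 0.03 -2
```

```text
clock: 8.13
tool_pos: [0.4601, -0.0955, 0.0969]
eef_rot: [1.0, -0.016, 0.002, -0.002]
contact_force: [-0.5, 1.1, -0.1]
opening: 0.568
t 8.13 pos [ 0.4601 -0.0955  0.0969] yaw -1.8 tilt 0.3 F [-0.5  1.1 -0.1] op 50.1mm q [-0.04  0.77  0.25  2.16 -0.68  0.28 -0.81]
[-2.6,2.9,33.4,-0.1,-0.1,0.1,-2.5,2.9,33.5,-0.1,-0.1,0.1]
```

```bash
python3 -m creep '[-2.6,3,25,0,0,0,-2.5,3,25,0,0,0,0,0,0,0,0,0]' 
python3 g.py 0.455 -0.101 0.03 -2
```

```text
clock: 8.38
tool_pos: [0.4581, -0.097, 0.0464]
eef_rot: [1.0, -0.012, 0.003, -0.003]
contact_force: [-0.6, -0.6, -0.7]
opening: 0.565
t 8.38 pos [ 0.4581 -0.097   0.0464] yaw -1.4 tilt 0.5 F [-0.6 -0.6 -0.7] op 49.8mm q [ 0.05  0.87  0.11  2.18 -0.73  0.13 -0.75]
[-3.1,4.2,16.4,-0.3,-0.3,0.6]
```

```bash
python3 -m creep '[-3,4,10,0,0,0.5,0,0,6,0,0,0,0,0,0,0,0,0]' 
python3 g.py 0.455 -0.101 0.03 -2
```

```text
clock: 8.63
tool_pos: [0.4578, -0.0976, 0.0324]
eef_rot: [1.0, -0.014, 0.004, -0.004]
contact_force: [0.8, 0.1, -0.2]
opening: 0.561
t 8.63 pos [ 0.4578 -0.0976  0.0324] yaw -1.7 tilt 0.7 F [ 0.8  0.1 -0.2] op 49.4mm q [ 0.08  0.89  0.06  2.18 -0.74  0.09 -0.74]
[-2.7,3.5,2.4,-0.5,-0.5,0.3]
```

```bash
python3 -m creep '[0,4,1,0,0,0,0,2,0,0,0,0,0,0,0,0,0,0]' 
python3 g.py 0.455 -0.101 0.03 -2
python3 -m creep '[0,0,0,0,0,0,0,0,0,0,0,0,0,0,0,0,0,0,0,0,0,0,0,0,0,0,0,0,0,0]' 0 12
python3 -m creep '[0,0,0,0,0,0,0,0,0,0,0,0]' 0 12
python3 g.py 0.455 -0.101 0.03 -2
```

```text
clock: 8.88
tool_pos: [0.4602, -0.1027, 0.0342]
eef_rot: [1.0, -0.013, 0.007, -0.004]
contact_force: [-1.0, -1.2, -0.8]
opening: 0.571
t 8.88 pos [ 0.4602 -0.1027  0.0342] yaw -1.4 tilt 0.9 F [-1.  -1.2 -0.8] op 50.3mm q [ 0.09  0.89  0.07  2.17 -0.74  0.09 -0.73]
[-5.3,-1.5,4.1,-0.5,-0.7,0.6]
clock: 9.3
tool_pos: [0.4615, -0.1026, 0.0361]
eef_rot: [1.0, -0.012, 0.008, -0.004]
contact_force: [-0.3, 0.0, 0.6]
opening: 0.216
clock: 9.47
tool_pos: [0.4614, -0.1023, 0.0361]
eef_rot: [1.0, -0.012, 0.008, -0.004]
contact_force: [0.1, -0.1, -0.1]
opening: 0.164
t 9.47 pos [ 0.4614 -0.1023  0.0361] yaw -1.4 tilt 1.0 F [ 0.1 -0.1 -0.1] op 14.5mm q [ 0.09  0.89  0.07  2.17 -0.74  0.1  -0.73]
[-6.5,-1.1,6.0,-0.5,-0.9,0.6]
```

```bash
python3 -m creep '[0,0,0,0,0,0,0,0,0,0,0,0]' 0 12
python3 - <<'E'
from h import *
d=snapshot("scene"); a=d["color"][180:290,190:340,::-1]; cv2.imwrite("pics/s7.png",cv2.resize(a,None,fx=5,fy=5,interpolation=cv2.INTER_CUBIC))
E
```

```text
clock: 9.63
tool_pos: [0.4614, -0.1022, 0.036]
eef_rot: [1.0, -0.012, 0.008, -0.004]
contact_force: [-0.0, -0.3, -0.2]
opening: 0.165
```

View pics/s7.png

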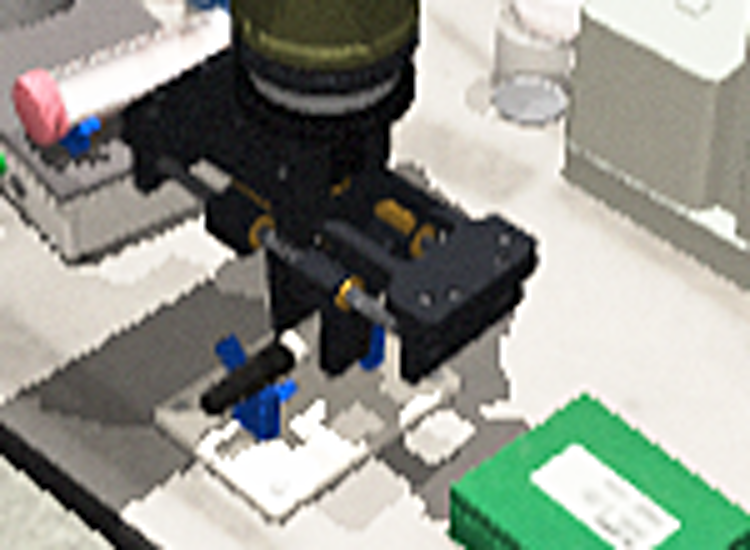

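```bash
python3 -m creep '[0,0,-15,0,0,0,0,0,-25,0,0,0,0,0,-25,0,0,0,0,0,0,0,0,0]' 0 15
python3 g.py 0.39 -0.25 0.1 88
python3 - <<'E'
from h import *
d=snapshot("scene"); a=d["color"][180:290,190:340,::-1]; cv2.imwrite("pics/s8.png",cv2.resize(a,None,fx=5,fy=5,interpolation=cv2.INTER_CUBIC))
E
```

```text
clock: 10.02
tool_pos: [0.4588, -0.103, 0.1016]
eef_rot: [1.0, -0.013, 0.006, -0.005]
contact_force: [-0.4, 0.4, -0.4]
opening: 0.166
t 10.02 pos [ 0.4588 -0.103   0.1016] yaw -1.5 tilt 0.9 F [-0.4  0.4 -0.4] op 14.6mm q [-0.02  0.76  0.25  2.16 -0.69  0.29 -0.77]
[-5.0,11.4,-0.1,0.0,-0.1,-6.9,-6.3,10.8,0.0,0.0,-0.1,-6.9,-7.6,9.9,0.0,0.0,-0.1,-6.9,-8.7,8.9,0.0,0.0,-0.1,-6.9,-9.7,7.8,0.0,0.0,-0.1,-6.9]
[-10.6,6.6,0.0,0.0,-0.1,-6.9,-11.3,5.3,0.0,0.0,-0.1,-6.9,-11.9,3.9,0.0,0.0,-0.1,-6.9,-12.2,2.4,0.0,0.0,-0.1,-6.9,-12.4,1.0,0.1,0.0,-0.1,-6.9]
[-12.5,-0.5,0.1,0.0,-0.1,-6.9,-12.3,-2.0,0.1,0.0,-0.1,-6.9,-12.0,-3.5,0.1,0.0,-0.1,-6.9]
```

View pics/s8.png

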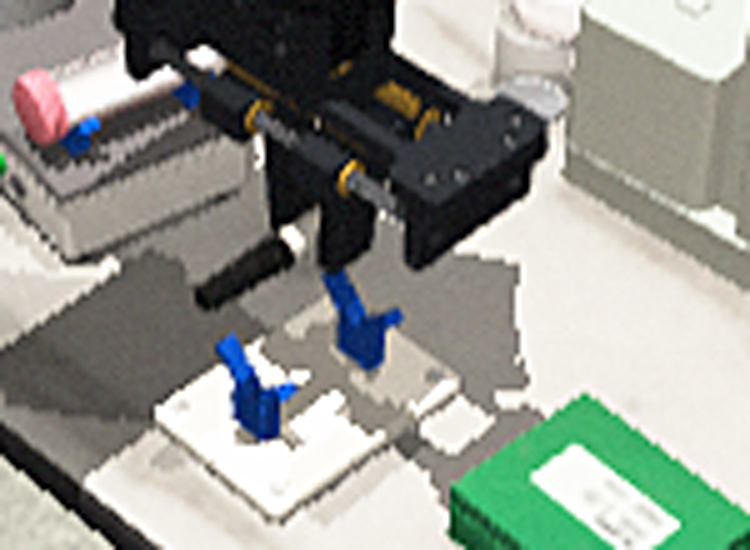

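```bash
python3 g.py 0.39 -0.28 0.1 88 | tail -3 >/dev/null
python3 -m creep '[-5,13,0,0,0,-7,-6.5,12.5,0,0,0,-7,-8,11.5,0,0,0,-7,-9.5,10.5,0,0,0,-7,-10.5,9,0,0,0,-7]' 0 15 >/dev/null
python3 -m creep '[-11.5,7.5,0,0,0,-7,-12.5,6,0,0,0,-7,-13,4.5,0,0,0,-7,-13.5,3,0,0,0,-7]' 0 15 >/dev/null
python3 g.py 0.39 -0.28 0.1 88
```

```text
t 10.82 pos [ 0.4095 -0.216   0.0906] yaw 63.2 tilt 1.2 F [ 0.1 -0.1  0.3] op 14.5mm q [ 0.4   0.76 -0.    2.17 -0.09  0.21  0.02]
[-16.4,2.8,-2.7,0.0,-0.3,-6.2,-16.7,1.1,-2.6,0.0,-0.3,-6.2,-16.7,-0.8,-2.5,0.0,-0.3,-6.2,-16.5,-2.6,-2.4,0.0,-0.3,-6.2]
```

```bash

python3 -m creep '[-16.5,3,-2,1,0,-6.2,-16.7,1,-2,1,0,-6.2,-16.7,-1,-2,1,0,-6.2,-16.5,-2,0,1,0,-6.2,0,0,0,0,0,0]' 0 15 
python3 g.py 0.39 -0.28 0.05 88
```

```text
clock: 11.23
tool_pos: [0.3864, -0.2835, 0.0899]
eef_rot: [0.711, 0.702, -0.008, -0.04]
contact_force: [-0.7, -0.9, -0.7]
opening: 0.162
t 11.23 pos [ 0.3864 -0.2835  0.0899] yaw 89.2 tilt 4.6 F [-0.7 -0.9 -0.7] op 14.3mm q [ 0.6   0.79 -0.1   2.04  0.16  0.4   0.36]
[0.9,3.1,19.8,-2.0,-1.2,0.7,1.3,2.4,19.9,-2.0,-1.2,0.7]
```

```bash

python3 -m creep '[0.5,3,28,0,-1.2,0,0.5,2,28,0,-1.2,0,0,0,14,0,0,0,0,0,0,0,0,0]' 0 15 
python3 g.py 0.39 -0.28 0.004 89
```

```text
clock: 11.57
tool_pos: [0.3884, -0.279, 0.0155]
eef_rot: [0.715, 0.698, -0.02, -0.023]
contact_force: [0.1, -0.2, 0.5]
opening: 0.164
t 11.57 pos [ 0.3884 -0.279   0.0155] yaw 88.6 tilt 3.5 F [ 0.1 -0.2  0.5] op 14.4mm q [ 0.52  0.93 -0.01  2.09  0.19  0.18  0.3 ]
[-1.1,2.3,11.3,-3.5,-0.3,-0.4]
```

```bash

python3 -m creep '[0,1,7,0,0,0,0,0,4,0,0,0,0,0,0,0,0,0]' 0 15 
python3 g.py 0.39 -0.28 0.002 89
python3 - <<'E'
from h import *
d=snapshot("scene"); a=d["color"][220:350,230:380,::-1]; cv2.imwrite("pics/s9.png",cv2.resize(a,None,fx=4.6,fy=4.6,interpolation=cv2.INTER_CUBIC))
E
```

```text
clock: 11.82
tool_pos: [0.3889, -0.276, 0.003]
eef_rot: [0.716, 0.697, -0.018, -0.025]
contact_force: [0.7, -0.2, 0.2]
opening: 0.162
t 11.82 pos [ 0.3889 -0.276   0.003 ] yaw 88.5 tilt 3.5 F [ 0.7 -0.2  0.2] op 14.3mm q [ 0.51  0.96 -0.01  2.09  0.19  0.16  0.3 ]
[-4.0,1.3,0.9,-3.5,-0.5,-0.5]
```

View pics/s9.png

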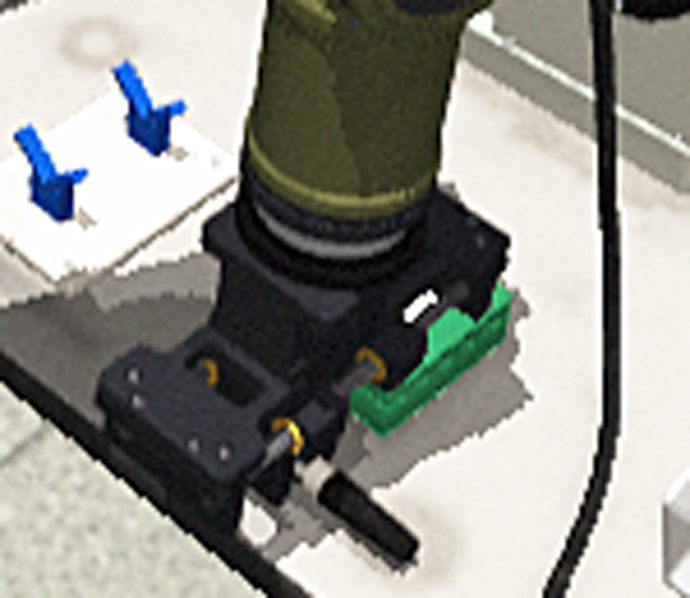

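```bash

python3 -m creep '[0,0,3,0,0,0,0,0,1,0,0,0]' 0 15 
python3 -m creep '[0,0,0,0,0,0,0,0,0,0,0,0,0,0,0,0,0,0]' 24 15
python3 g.py 0.39 -0.28 0.06 89
```

```text
clock: 12.03
tool_pos: [0.3894, -0.2764, 0.0012]
eef_rot: [0.716, 0.697, -0.018, -0.023]
contact_force: [-1.2, 1.7, 9.4]
opening: 0.164
clock: 12.28
tool_pos: [0.3899, -0.2772, 0.003]
eef_rot: [0.717, 0.697, -0.018, -0.022]
contact_force: [-0.0, -0.3, -0.1]
opening: 0.275
t 12.28 pos [ 0.3899 -0.2772  0.003 ] yaw 88.3 tilt 3.2 F [-0.  -0.3 -0.1] op 24.2mm q [ 0.51  0.96 -0.01  2.09  0.18  0.15  0.29]
[-1.2,-1.5,-28.5,-1.6,-0.2,-0.3,-1.3,-0.7,-28.5,-1.6,-0.2,-0.3]
```

Touched (9 N), released. Open a touch more and go up.

```bash

python3 -m creep '[0,0,0,0,0,0,0,0,0,0,0,0]' 32 15 >/dev/null
python3 -m creep '[0,0,-12,0,0,0,0,0,-30,0,0,0,0,0,-40,0,0,0,0,0,-40,0,0,0]' 32 15
python3 g.py 0.498 0.062 0.17 -10.8
python3 - <<'E'
from h import *
d=snapshot("scene"); a=d["color"][220:350,230:380,::-1]; cv2.imwrite("pics/s10.png",cv2.resize(a,None,fx=4.6,fy=4.6,interpolation=cv2.INTER_CUBIC))
d=snapshot("top");print(find_in("marker_mid","top")[:2]); cv2.imwrite("pics/t10.png",d["color"][:,:,::-1])
E
```

```text
clock: 12.78
tool_pos: [0.3936, -0.276, 0.1221]
eef_rot: [0.717, 0.697, -0.019, -0.028]
contact_force: [1.2, 0.1, 0.5]
opening: 0.362
t 12.78 pos [ 0.3936 -0.276   0.1221] yaw 88.3 tilt 4.0 F [1.2 0.1 0.5] op 31.9mm q [ 0.55  0.72 -0.07  2.04  0.16  0.45  0.32]
[22.8,6.1,-3.3,-0.2,0.2,6.6,23.3,3.4,-3.3,-0.2,0.2,6.6,23.6,0.8,-3.2,-0.2,0.2,6.6,23.5,-2.0,-3.1,-0.2,0.2,6.6,23.1,-4.6,-3.0,-0.2,0.2,6.6]
[22.5,-7.3,-3.0,-0.2,0.2,6.6,21.5,-9.8,-2.9,-0.2,0.2,6.6,20.2,-12.2,-2.9,-0.2,0.2,6.6,18.7,-14.4,-2.9,-0.2,0.2,6.6,16.9,-16.5,-2.9,-0.2,0.2,6.6]
[14.9,-18.3,-2.9,-0.2,0.2,6.6,12.7,-19.9,-2.9,-0.2,0.2,6.6,10.4,-21.2,-3.0,-0.2,0.2,6.6,7.9,-22.2,-3.0,-0.2,0.2,6.6,5.3,-23.0,-3.1,-0.2,0.2,6.6]
[{'xy': [356.3, 262.7], 'score': 0.64}, {'xy': [162.7, 220.5], 'score': 0.2}]
```

View pics/s10.png

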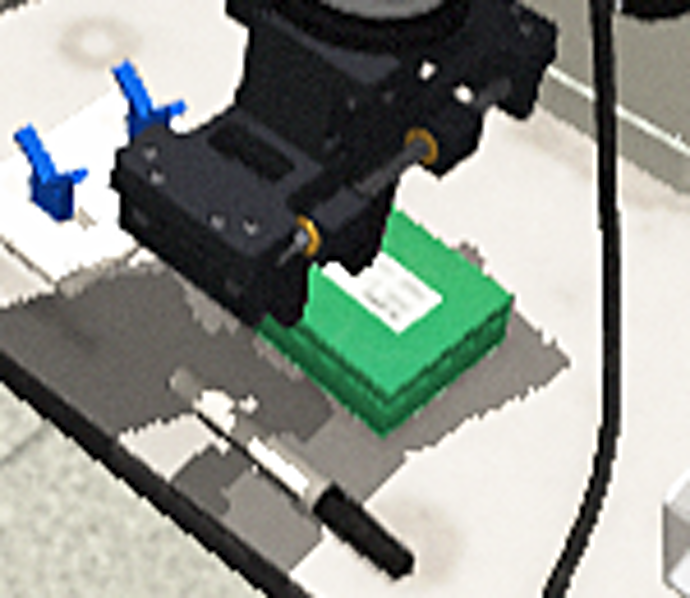

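Pen lies flat on the bench in front of the slide box. Now to the tube.

```bash

python3 -m creep '[23,6,-10,-0.2,0,6.6,23,3,-10,-0.2,0,6.6,23.6,1,-10,-0.2,0,6.6,23.5,-2,-10,-0.2,0,6.6,23,-4.6,-10,-0.2,0,6.6]' 60 15 >/dev/null
python3 -m creep '[22.5,-7,-3,0,0,6.6,21.5,-10,-3,0,0,6.6,20,-12,0,0,0,6.6,18.7,-14,0,0,0,6.6,17,-16.5,0,0,0,6.6]' >/dev/null
python3 g.py 0.499 0.062 0.17 -10.8
```

```text
t 13.77 pos [ 0.4672 -0.052   0.1694] yaw 18.3 tilt 3.5 F [ 0.2 -1.1  0.3] op 59.9mm q [-0.19  0.66  0.33  2.05 -0.38  0.55 -0.84]
[13.2,-19.7,-0.5,-0.1,0.7,5.8,11.1,-20.9,-0.3,-0.1,0.7,5.8,8.9,-21.9,-0.2,-0.1,0.7,5.8,6.7,-22.7,-0.2,-0.1,0.7,5.8,4.3,-23.3,-0.1,-0.1,0.7,5.8]
```

```bash

python3 -m creep '[13,-20,0,0,0.7,5.8,11,-21,0,0,0.7,5.8,9,-22,0,0,0.7,5.8,6.7,-22.7,0,0,0.7,5.8,4,-23,0,0,0.7,5.8]' 60 15 >/dev/null
python3 -m creep '[0,0,0,0,0,0,0,0,0,0,0,0]'  >/dev/null
python3 g.py 0.499 0.062 0.072 -10.8
python3 - <<'E'
from h import *
d=snapshot("wrist"); cv2.imwrite("pics/w11.png",d["color"][:,:,::-1]); e=np.array([.982,-.187,0]);m=np.array([.499,.0615,.084])
print(proj(d,[m-e*.0565,m,m+e*.0565])); print(find_in("tube_mid","wrist")[:2])
E
```

```text
t 14.35 pos [0.4963 0.0726 0.1585] yaw -11.9 tilt 0.9 F [-0.2 -0.2 -0.1] op 60.0mm q [-0.53  0.72  0.49  2.02 -0.62  0.57 -1.38]
[2.0,3.1,28.8,0.1,0.3,-0.4,1.9,3.2,28.8,0.1,0.3,-0.4,1.7,3.2,28.8,0.1,0.3,-0.4]
[[269.62921714 255.00049809]
 [269.2708682  197.02794464]
 [268.82090336 129.77756501]]
[{'xy': [265.6, 190.9], 'score': 0.75}]
```

View pics/w11.png

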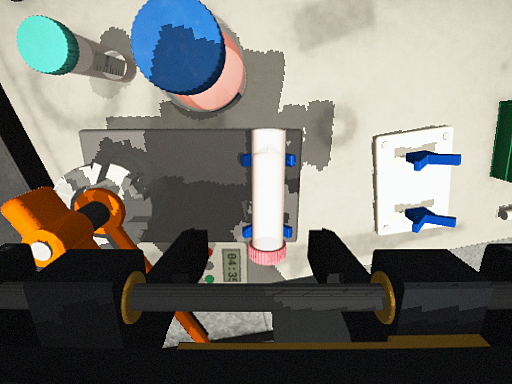

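Tube axis at column 269, rows 128–262: matches prediction. Descend.

```bash

python3 -m creep '[2,5,25,0,0.3,0,2,5,25,0,0.3,0,0,0,0,0,0,0]' 60 15 >/dev/null
python3 g.py 0.499 0.062 0.072 -10.8
```

```text
t 14.70 pos [0.4984 0.057  0.108 ] yaw -12.0 tilt 0.4 F [-0.6  0.   0.3] op 59.8mm q [-0.44  0.79  0.38  2.06 -0.69  0.42 -1.29]
[-0.4,-5.2,35.9,0.4,0.0,-1.2]
```

```bash

python3 -m creep '[0,-5,22,0,0,-1,0,0,14,0,0,0,0,0,0,0,0,0]' 60 15 >/dev/null
python3 g.py 0.499 0.062 0.072 -10.8
```

```text
t 14.95 pos [0.4995 0.0569 0.0723] yaw -11.3 tilt 0.5 F [0.7 0.4 0.4] op 60.0mm q [-0.39  0.85  0.3   2.07 -0.73  0.33 -1.25]
[-1.5,-4.9,0.2,0.5,0.0,-0.5]
```

```bash

python3 -m creep '[0,-5,0,0,0,0,0,-2,0,0,0,0,0,0,0,0,0,0]' 60 15 >/dev/null
python3 g.py 0.499 0.062 0.072 -10.8
python3 -m creep '[0,0,0,0,0,0,0,0,0,0,0,0,0,0,0,0,0,0,0,0,0,0,0,0,0,0,0,0,0,0]' 0 15
python3 -m creep '[0,0,0,0,0,0,0,0,0,0,0,0]' 0 15
python3 g.py 0.499 0.062 0.072 -10.8
```

```text
t 15.20 pos [0.5017 0.062  0.0746] yaw -11.5 tilt 0.5 F [ 0.6  0.3 -1.4] op 59.9mm q [-0.41  0.85  0.31  2.06 -0.73  0.34 -1.26]
[-2.6,0.5,2.7,0.5,0.0,-0.7]
clock: 15.62
tool_pos: [0.5034, 0.0626, 0.0777]
eef_rot: [0.995, -0.099, 0.002, 0.004]
contact_force: [0.6, -1.2, 0.3]
opening: 0.327
clock: 15.78
tool_pos: [0.5032, 0.0621, 0.0779]
eef_rot: [0.995, -0.1, 0.002, 0.004]
contact_force: [-0.3, -0.8, 0.3]
opening: 0.312
t 15.78 pos [0.5032 0.0621 0.0779] yaw -11.5 tilt 0.6 F [-0.3 -0.8  0.3] op 27.5mm q [-0.41  0.84  0.32  2.06 -0.73  0.34 -1.27]
[-4.2,0.9,5.9,0.4,-0.3,-0.7]
```

```bash

python3 -m creep '[0,0,0,0,0,0,0,0,-15,0,0,0,0,0,-25,0,0,0,0,0,-30,0,0,0,0,0,0,0,0,0]' 0 25
python3 g.py 0.458 -0.103 0.14 -2.5
python3 - <<'E'
from h import *
d=snapshot("scene"); a=d["color"][125:290,140:340,::-1]; cv2.imwrite("pics/s12.png",cv2.resize(a,None,fx=3.6,fy=3.6,interpolation=cv2.INTER_CUBIC))
E
```

```text
clock: 16.2
tool_pos: [0.5015, 0.0629, 0.1484]
eef_rot: [0.995, -0.1, -0.001, 0.004]
contact_force: [-0.1, -0.2, -0.6]
opening: 0.309
t 16.20 pos [0.5015 0.0629 0.1484] yaw -11.5 tilt 0.5 F [-0.1 -0.2 -0.6] op 27.3mm q [-0.5   0.74  0.47  2.03 -0.64  0.53 -1.34]
[-1.9,34.2,2.0,0.1,0.0,-1.8,-3.0,34.2,1.9,0.1,0.0,-1.8,-4.1,34.0,1.9,0.1,0.0,-1.8,-5.1,33.9,1.8,0.1,0.0,-1.8,-6.2,33.7,1.7,0.1,0.0,-1.8]
```

View pics/s12.png

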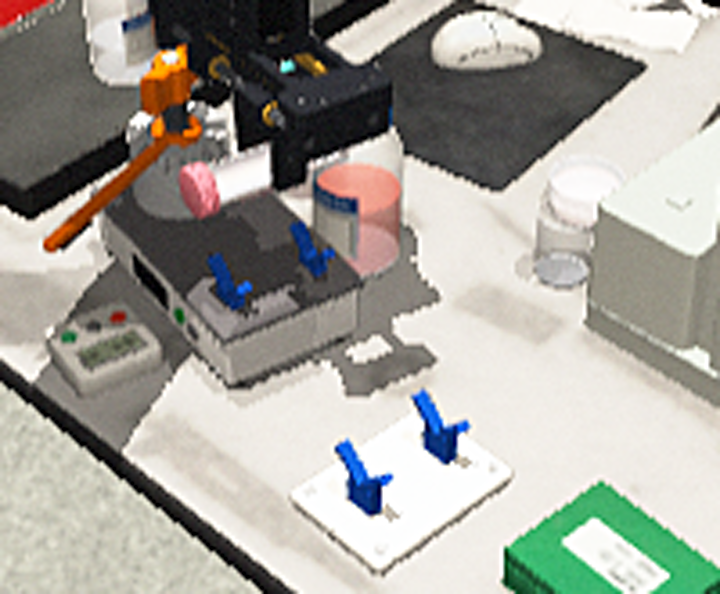

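Tube lifted level. Carry it over.

```bash

python3 -m creep '[-2,34,0,0,0,-1.8,-3,34,0,0,0,-1.8,-4,34,0,0,0,-1.8,-5,34,0,0,0,-1.8,-6,32,0,0,0,-1.8]' 0 25 >/dev/null
python3 -m creep '[0,0,0,0,0,0,0,0,0,0,0,0]'  >/dev/null
python3 g.py 0.458 -0.103 0.1 -2.5
python3 - <<'E'
from h import *
d=snapshot("wrist"); cv2.imwrite("pics/w13.png",d["color"][:,:,::-1]); e=np.array([.9988,-.05,0]);n=np.array([.05,.9988,0]);m=np.array([.4537,-.1027,.0])
z=np.array([0,0,1])
print(proj(d,[m+.06*e+.0425*n+.012*z,m+.06*e-.0425*n+.012*z,m-.06*e-.0425*n+.012*z,m-.06*e+.0425*n+.012*z]))
E
```

```text
t 16.83 pos [ 0.4569 -0.1021  0.1426] yaw -1.4 tilt 0.5 F [ 0.3  1.4 -1.1] op 27.2mm q [-0.08  0.69  0.33  2.13 -0.53  0.41 -0.92]
[0.7,0.3,21.3,0.1,0.2,0.6,0.6,0.4,21.3,0.1,0.2,0.6]
[[216.82888406 129.96602115]
 [301.53960918 132.15001025]
 [293.75546928 240.02286416]
 [218.8824016  238.47588923]]
```

View pics/w13.png

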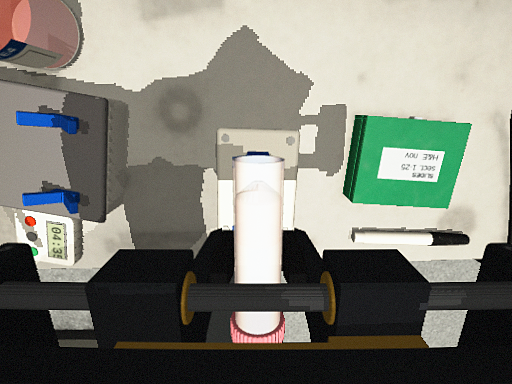

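```bash

python3 -m creep '[0,0,25,0,0,0,0,0,25,0,0,0,0,0,15,0,0,0,0,0,0,0,0,0]' 0 25 >/dev/null
python3 g.py 0.458 -0.102 0.055 -2
```

```text
t 17.22 pos [ 0.4588 -0.0987  0.0747] yaw -1.1 tilt 0.3 F [-0.3  0.9 -1.1] op 27.2mm q [ 0.    0.81  0.18  2.16 -0.61  0.22 -0.87]
[-0.7,3.2,19.7,0.2,0.3,0.9]
```

```bash

python3 -m creep '[0,4,10,0,0,0.7,0,2,7,0,0,0.3,0,1,0,0,0,0]' 0 25 >/dev/null
python3 g.py 0.458 -0.102 0.048 -2
python3 - <<'E'
from h import *
d=snapshot("scene"); a=d["color"][180:290,190:340,::-1]; cv2.imwrite("pics/s14.png",cv2.resize(a,None,fx=5,fy=5,interpolation=cv2.INTER_CUBIC))
E
```

```text
t 17.47 pos [ 0.4592 -0.1017  0.0565] yaw -1.8 tilt 0.4 F [-0.5  0.2 -0.7] op 27.0mm q [ 0.03  0.85  0.14  2.16 -0.62  0.18 -0.86]
[-1.1,0.3,8.5,0.1,0.4,0.2]
```

View pics/s14.png

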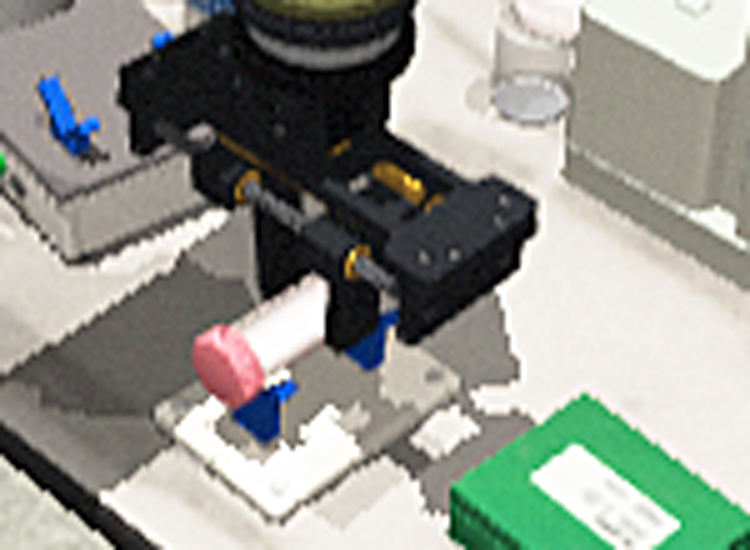

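```bash

python3 -m creep '[-5,0,3,0,0.3,0,-1,0,3,0,0,0,0,0,0,0,0,0]' 0 25
python3 g.py 0.455 -0.102 0.048 -2
python3 -m creep '[0,0,2,0,0,0,0,0,2,0,0,0,0,0,0,0,0,0]' 0 25
python3 g.py 0.455 -0.102 0.048 -2

```

```text
clock: 17.77
tool_pos: [0.4549, -0.1007, 0.0525]
eef_rot: [1.0, -0.015, 0.001, 0.001]
contact_force: [-0.4, 0.6, -0.4]
opening: 0.312
t 17.77 pos [ 0.4549 -0.1007  0.0525] yaw -1.7 tilt 0.2 F [-0.4  0.6 -0.4] op 27.5mm q [ 0.05  0.85  0.11  2.18 -0.63  0.14 -0.85]
[0.2,1.3,4.5,0.1,-0.2,0.3]
clock: 18.02
tool_pos: [0.456, -0.1009, 0.0496]
eef_rot: [1.0, -0.014, 0.003, 0.001]
contact_force: [-0.4, -1.3, 0.6]
opening: 0.307
t 18.02 pos [ 0.456  -0.1009  0.0496] yaw -1.7 tilt 0.3 F [-0.4 -1.3  0.6] op 27.0mm q [ 0.06  0.86  0.1   2.18 -0.63  0.13 -0.85]
[-0.9,1.1,1.6,0.2,-0.3,0.3]
```

```bash

python3 -m creep '[-1,1,3,0,0,0,0,0,2,0,0,0]' 0 20
python3 -m creep '[0,0,2,0,0,0]' 0 20

```

```text
clock: 18.18
tool_pos: [0.4565, -0.1014, 0.0469]
eef_rot: [1.0, -0.015, 0.005, 0.001]
contact_force: [-5.1, 0.5, 23.9]
opening: 0.312
clock: 18.27
tool_pos: [0.4566, -0.1014, 0.0464]
eef_rot: [1.0, -0.015, 0.005, 0.001]
contact_force: [-3.0, 0.8, 22.8]
opening: 0.312
```

```bash

python3 -m creep '[0,0,-1,0,0,0,0,0,0,0,0,0,0,0,0,0,0,0,0,0,0,0,0,0]' 50 15
python3 -m creep '[0,0,-10,0,0,0,0,0,-25,0,0,0,0,0,-40,0,0,0,0,0,-40,0,0,0,0,0,0,0,0,0]' 50 15
python3 - <<'E'
from h import *
d=snapshot("scene"); a=d["color"][125:350,140:380,::-1]; cv2.imwrite("pics/s15.png",cv2.resize(a,None,fx=2.66,fy=2.66,interpolation=cv2.INTER_CUBIC))
d=snapshot("wrist"); cv2.imwrite("pics/w15.png",d["color"][:,:,::-1])
E
```

```text
clock: 18.6
tool_pos: [0.4576, -0.1013, 0.0484]
eef_rot: [1.0, -0.015, 0.007, 0.001]
contact_force: [-0.1, 1.2, -0.6]
opening: 0.562
clock: 19.02
tool_pos: [0.455, -0.1013, 0.1643]
eef_rot: [1.0, -0.016, 0.003, -0.001]
contact_force: [0.6, 0.2, -1.0]
opening: 0.57
```

View pics/s15.png

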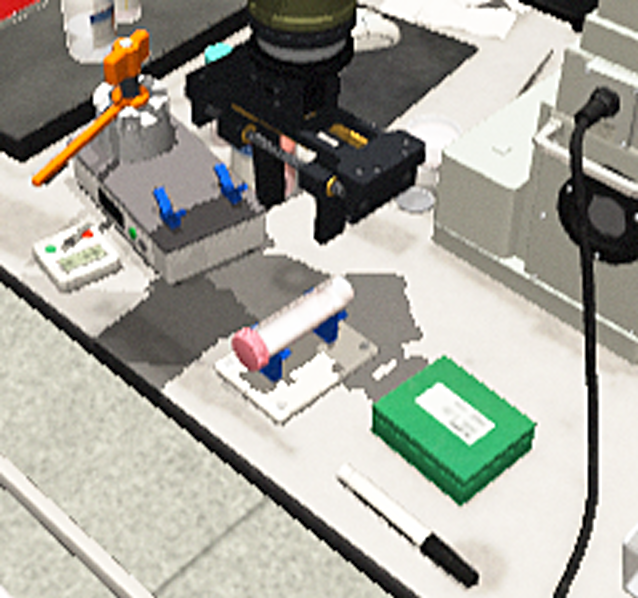

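View pics/w15.png

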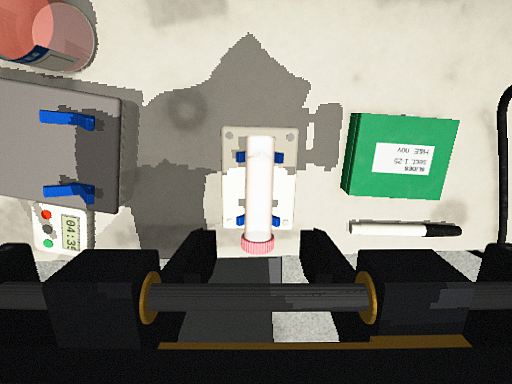

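```bash

python3 - <<'E'
from h import *
S=snapshot("scene");T=snapshot("top");W=snapshot("wrist")
cv2.imwrite("pics/t16.png",cv2.resize(T["color"][140:290,130:330,::-1],None,fx=4,fy=4,interpolation=cv2.INTER_CUBIC))
cv2.imwrite("pics/s16.png",cv2.resize(S["color"][130:290,145:305,::-1],None,fx=3.7,fy=3.7,interpolation=cv2.INTER_CUBIC))
f=lambda u,v:(140+u/2.66-.3,125+v/2.66-.3)
for n,s,w in [("cap",f(246,350),(258,248)),("tail",f(343,288),(260,136))]:
    print(n,tri([ray(S,s),ray(W,w)]))
# knob pin: home
m=np.array([.5234,.1884]);a=-2.859
print("tip pred home/10mm up",proj(S,[[m[0]+.155*np.cos(a),m[1]+.155*np.sin(a),z] for z in (.1065,.1165,.1305)]), proj(S,[[*m,.167],[*m,.177]]))
for c in ("scene","top","wrist"):
    for t in ("tube_mid","marker_mid"): print(c,t,[(np.round(r["xy"],1),round(r["score"],2)) for r in find_in(t,c)[:1]])
E
```

```text
cap (array([ 0.3955045 , -0.09859615,  0.05884587]), [np.float64(0.0008952075370468267), np.float64(0.0008952075370467358)])
tail (array([ 0.50747987, -0.10411933,  0.05563582]), [np.float64(0.0013700724922236453), np.float64(0.001370072492223701)])
tip pred home/10mm up [[152.97498296 194.53102943]
 [152.45289432 191.20050563]
 [151.71189242 186.47271391]] [[187.65299704 142.3586538 ]
 [187.35258675 138.96523513]]
scene tube_mid [(array([250. , 245.6]), 0.97)]
scene marker_mid [(array([293.6, 320.8]), 0.95)]
top tube_mid [(array([286.6, 218.1]), 0.62)]
top marker_mid [(array([379.8, 263.8]), 0.46)]
wrist tube_mid [(array([258.6, 189.5]), 0.98)]
wrist marker_mid [(array([407.5, 228.8]), 0.72)]
```

View pics/s16.png

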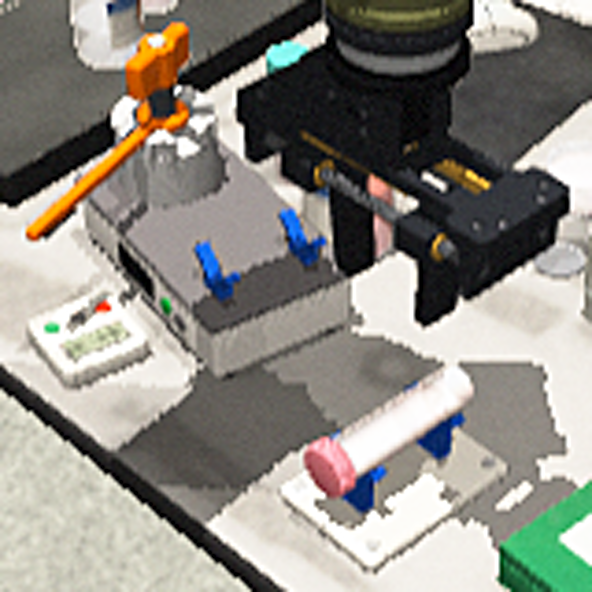

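View pics/t16.png

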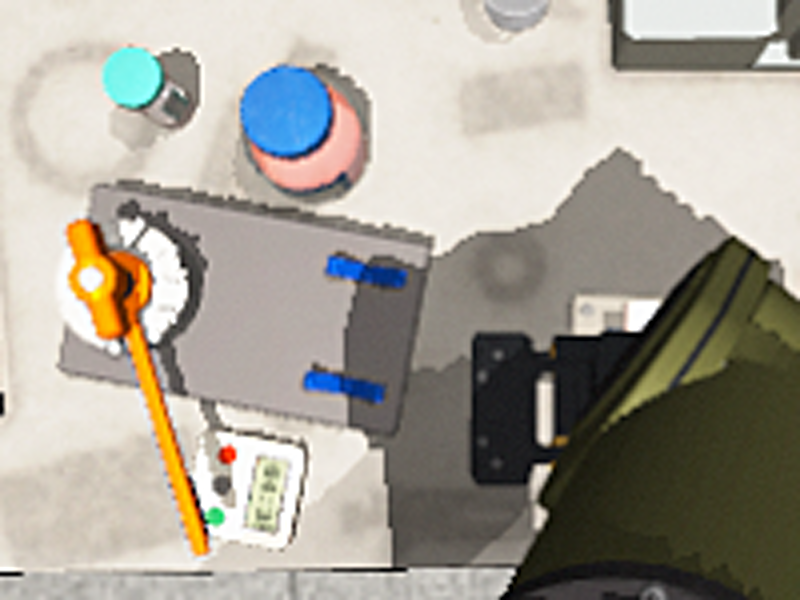

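```bash

python3 - <<'E'
from h import *
from scipy import ndimage
S=snapshot("scene")["color"]
A=cv2.imread("pics/scene0.png")[:,:,::-1]
for n,I in (("start",A),("now",S)):
    c=I[130:162,172:206].astype(int)
    org=(c[:,:,0]>150)&(c[:,:,2]<60)
    wh=(c.min(2)>140)
    l,k=ndimage.label(wh)
    print(n,[(np.round(np.array(ndimage.center_of_mass(c.min(2)*(l==i)))+[130,172],2),int((l==i).sum())) for i in range(1,k+1)][:6], "orange top row",130+np.where(org.any(1))[0].min())
a=np.hstack([A[125:175,165:215,::-1],S[125:175,165:215,::-1]]);cv2.imwrite("pics/k.png",cv2.resize(a,None,fx=8,fy=8,interpolation=cv2.INTER_NEAREST))
E
```

```text
start [(array([141.21, 174.44]), 89), (array([131.45, 186.82]), 37), (array([141.9 , 186.68]), 11), (array([156.58, 201.33]), 68), (array([158.11, 178.93]), 41)] orange top row 137
now [(array([141.13, 175.03]), 111), (array([131.46, 186.88]), 38), (array([137., 177.]), 1), (array([140.6 , 186.74]), 13), (array([156.73, 201.43]), 69), (array([153.82, 192.45]), 5)] orange top row 136
```

View pics/k.png

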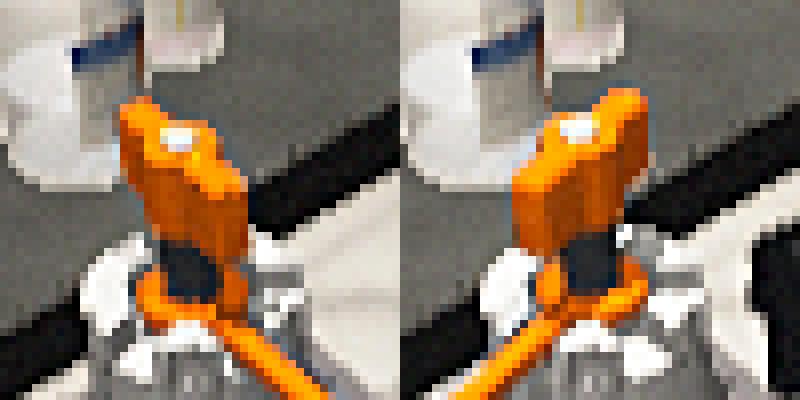

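The tube is well seated: mid z≈0.057, x offset about 2 mm. The knob pin, though, now sits 1.3 px (≈3.8 mm) higher than at the start, too near the 4 mm limit; it was probably drawn up a little on release. I'll press it down with shut fingers.

```bash

python3 -m creep '[0,0,-25,0,0,0,0,0,-25,0,0,0]' 0 15 >/dev/null
python3 g.py 0.5234 0.1895 0.21 12
```

```text
t 19.78 pos [ 0.4494 -0.0998  0.2064] yaw -1.8 tilt 0.8 F [0.4 0.  0.2] op 38.9mm q [-0.17  0.59  0.46  2.09 -0.47  0.58 -0.98]
[8.1,-36.4,-0.4,0.0,0.1,-1.7,9.2,-36.2,-0.4,0.0,0.1,-1.7,10.3,-35.9,-0.4,0.0,0.1,-1.7,11.4,-35.6,-0.4,0.0,0.1,-1.7,12.4,-35.2,-0.4,0.0,0.1,-1.7]
[13.5,-34.8,-0.4,0.0,0.1,-1.7,14.5,-34.4,-0.4,0.0,0.1,-1.7,15.5,-33.9,-0.4,0.0,0.1,-1.7]
```

```bash

python3 -m creep '[8,-36,-3,0,0,-1.7,9,-36,-2,0,0,-1.7,10,-36,-1,0,0,-1.7,11,-35.6,-1,0,0,-1.7,12,-35,-1,0,0,-1.7]' 0 40 >/dev/null
python3 -m creep '[13,-35,0,0,0,-1.7,14,-34,0,0,0,-1.7,15,-28,0,0,0,-1.7,0,0,0,0,0,0]' 0 40 >/dev/null
python3 g.py 0.5234 0.1895 0.2 12
```

```text
t 20.53 pos [0.5286 0.1921 0.2184] yaw 11.9 tilt 0.3 F [ 1.   1.6 -0.1] op 0.3mm q [-0.71  0.68  0.49  1.8  -0.44  0.77 -1.35]
[-5.6,1.5,18.4,-0.2,0.2,-0.1]
```

```bash

python3 -m creep '[-5,3,15,0,0,0,-1,0,15,0,0,0,0,0,8,0,0,0,0,0,0,0,0,0]' 0 40 
python3 g.py 0.5234 0.1895 0.167 12
```

```text
clock: 20.87
tool_pos: [0.5232, 0.1914, 0.1783]
eef_rot: [0.994, 0.107, -0.001, -0.002]
contact_force: [-1.1, -0.4, -0.1]
opening: 0.003
t 20.87 pos [0.5232 0.1914 0.1783] yaw 12.3 tilt 0.3 F [-1.1 -0.4 -0.1] op 0.3mm q [-0.69  0.73  0.44  1.85 -0.48  0.67 -1.31]
[-0.2,1.9,11.3,-0.3,0.1,0.3]
```

```bash

python3 -m creep '[0,0,5,0,0,0,0,0,3,0,0,0]' 
python3 -m creep '[0,0,2,0,0,0]' 
python3 -m creep '[0,0,2,0,0,0]' 
python3 -m creep '[0,0,2,0,0,0]' 

```

```text
clock: 21.03
tool_pos: [0.5235, 0.1903, 0.1703]
eef_rot: [0.994, 0.106, -0.001, -0.002]
contact_force: [-1.0, 1.0, 3.3]
opening: 0.005
clock: 21.12
tool_pos: [0.5235, 0.1902, 0.1685]
eef_rot: [0.994, 0.106, -0.001, -0.002]
contact_force: [-1.7, 1.3, 1.9]
opening: 0.004
clock: 21.2
tool_pos: [0.5238, 0.1903, 0.1672]
eef_rot: [0.994, 0.105, -0.001, -0.003]
contact_force: [-4.5, -0.1, 22.6]
opening: 0.006
clock: 21.28
tool_pos: [0.5241, 0.1903, 0.1671]
eef_rot: [0.994, 0.105, -0.0, -0.004]
contact_force: [-6.6, 0.7, 26.6]
opening: 0.003
```

```bash

python3 -m creep '[0,0,2,0,0,0,0,0,2,0,0,0,0,0,1,0,0,0]' 
python3 -m creep '[0,0,-5,0,0,0,0,0,-15,0,0,0,0,0,-30,0,0,0,0,0,0,0,0,0,0,0,0,0,0,0]' 
python3 - <<'E'
from h import *
from scipy import ndimage
d=snapshot("scene");S=d["color"]; cv2.imwrite("pics/s17.png",S[:,:,::-1])
A=cv2.imread("pics/scene0.png")[:,:,::-1]
a=np.hstack([A[125:175,165:215,::-1],S[125:175,165:215,::-1]]);cv2.imwrite("pics/k2.png",cv2.resize(a,None,fx=8,fy=8,interpolation=cv2.INTER_NEAREST))
d=snapshot("top"); cv2.imwrite("pics/t17.png",d["color"][:,:,::-1])
E
```

```text
clock: 21.53
tool_pos: [0.5238, 0.1902, 0.1676]
eef_rot: [0.995, 0.104, 0.0, -0.006]
contact_force: [-0.5, 0.9, -0.1]
opening: 0.0
clock: 21.95
tool_pos: [0.5251, 0.188, 0.2212]
eef_rot: [0.995, 0.103, 0.002, -0.006]
contact_force: [-1.3, 0.7, -0.0]
opening: 0.0
```

View pics/k2.png

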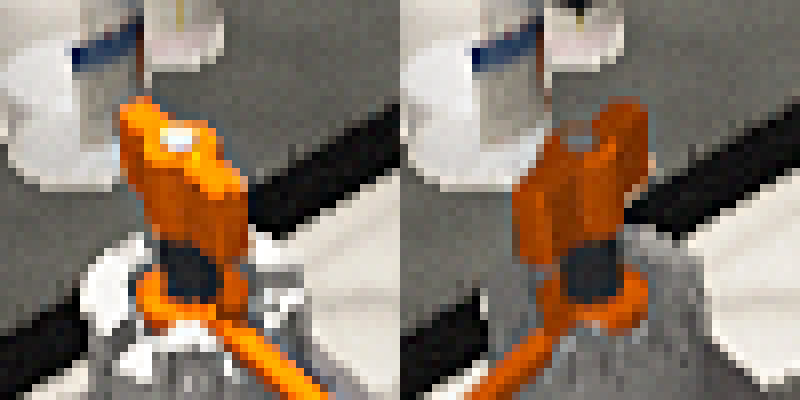

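View pics/t17.png

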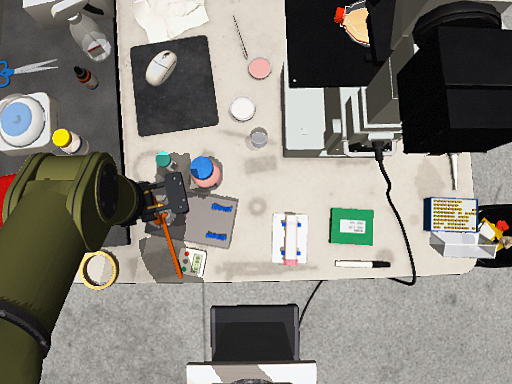

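View pics/s17.png

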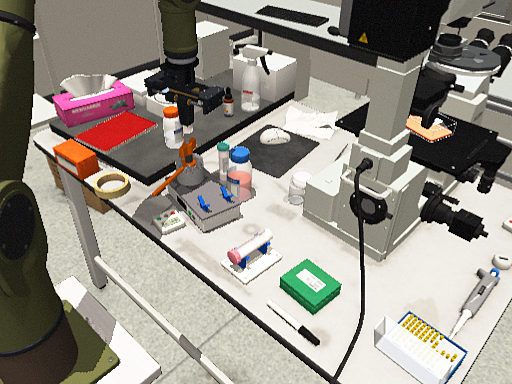

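The pin is back level with the start picture. The tube lies in both Vs, the pen is flat on the bench at (293,322), and bottle, teal tube, timer and beaker are unmoved. The gripper hangs free 50 mm above the knob.

```bash
python3 -m creep '[0,0,-10,0,0,0,0,0,0,0,0,0,0,0,0,0,0,0]'; python3 -c "
from plant import finish_job; print(finish_job())"
```

```text
clock: 22.3
tool_pos: [0.5243, 0.1873, 0.23]
eef_rot: [0.995, 0.103, -0.0, -0.005]
contact_force: [0.3, 0.3, 0.8]
opening: 0.005
the job is handed in; nothing more can be done
None
```

I freed the tube, cleared the pen and laid the tube in both V supports of the carrier. I handed the job in at 22.3 s; no verdict is reported.

**What I did:** I pulled the knob up, swung the bar clockwise (robot and timer side, away from the bottle) to the side notch, and pushed the knob home. The pen went flat on the bench in front of the slide box.

**Last checks:**
- **Tube:** its measured ends put the middle about 2 mm from the carrier's middle and at about 57 mm height (55 wanted). The cap end measured about 3 mm higher than the other end, within what these measurements can resolve.
- **Pen:** the scene and top pictures show it lying flat on the bench.
- **Other things:** bottle, teal tube, timer and beaker look unmoved. The gripper was shut and about 60 mm above the knob, touching nothing.

**One check failed at first:** after I released the knob, a picture showed it about 3–4 mm up, right at the 4 mm limit. I pressed it down again with the shut fingers, to about 27 N, until it stopped at its home height. The last picture shows it level with the start. I can't tell whether step 3 counted at the first push or only at this second one.

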